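# Count the quoins under the wire shelf

## Task

Count the oily quoins on the counting scale: with the pan still empty press the round on key and then the wide tare key, then get every quoin, those in the tall tin and the strays lying ahead of the scale, into the pan by tipping the tin out under the low wire shelf (the strays can ride in the tin), without banging the shelf. With all of them lying in the pan press the large square count key and then the lengthwise store key at the right end; lay the empty tin back home in its slanted cradle, and leave the small menu key and everything else on the bench as it is.

Things in the scene. Friction and masses are not known exactly. Their poses are not given: they have to be found in the camera images.
- scale: grey counting scale, fixed, 325 x 286 mm (x, y); origin on the bench under its middle; x from the front (keys) to the rear, y to the left. Its front panel, 45 to 65 mm high and sloping 12 deg to the front, has five white keys standing 8 mm proud; middles of their tops: x -134, z 61, y +100 (on), +50 (tare), 0 (menu), -50 (count), -100 (store) mm. Behind: a dark display, then the steel pan
- pan_floor (a point): middle of the pan's inside floor, 69 mm above the bench; axes as the scale. The open pan is 174 x 244 mm inside (x, y), its rim 27 mm above this point; its front rim lies about 15 mm behind the shelf's front edge
- shelf: low open wire shelf over the pan, fixed, 540 mm wide (y), 210 mm deep (x); origin on the bench below the middle of its front edge, x to the rear. Bars run along y, undersides 224 mm above the bench. Legs at its four corners; stock on its rear half at both ends, up to 40 mm above the bars
- key_on (a joint): on key: round, 26 mm across, leftmost of the five seen from the front; joint value 0 up, 0.005 m fully down, counts as pressed beyond 0.003; spring key, about 1.5 N to start and 5 N at the bottom, comes up by itself
- key_on_top (a point): middle of the top face of the round on key; z out of the sloping panel
- key_tare (a joint): tare key: bar lying across the panel, 34 mm wide and 16 mm deep, second from the left; joint value 0 up, 0.005 m fully down, counts as pressed beyond 0.003; spring key, about 1.5 N to start and 5 N at the bottom, comes up by itself
- key_tare_top (a point): middle of the top face of the tare key; z out of the sloping panel
- key_menu (a joint): menu key: smallest, 14 mm square, in the middle; not to be pressed; joint value 0 up, 0.005 m fully down, counts as pressed beyond 0.003; spring key, about 1.5 N to start and 5 N at the bottom, comes up by itself
- key_count (a joint): count key: large square, 26 mm, second from the right; joint value 0 up, 0.005 m fully down, counts as pressed beyond 0.003; spring key, about 1.5 N to start and 5 N at the bottom, comes up by itself
- key_count_top (a point): middle of the top face of the count key; z out of the sloping panel
- key_store (a joint): store key: bar pointing away from the front, 16 mm wide and 34 mm deep, rightmost; joint value 0 up, 0.005 m fully down, counts as pressed beyond 0.003; spring key, about 1.5 N to start and 5 N at the bottom, comes up by itself
- key_store_top (a point): middle of the top face of the store key; z out of the sloping panel
- cradle: slanted wire cradle, fixed, foot 200 x 100 mm; origin on the bench under its middle. The tin lies in its plane y = 0 on two 8 mm rods, leaning 45 deg from vertical towards the cradle's +x, its base on an end plate. Rods: 23 mm either side of that plane, 27 mm below the tin's axis, 135 mm long. It stands at the left; at the right is a dial gauge 160 mm high, base 150 x 130 mm, fixed
- cradle_seat (a point): where the middle of the tin's base rests in the cradle (axes as the cradle)
- tin: tall straight aluminium tin, 62 mm outside diameter, 190 mm long, open at one end, wall 2.5 mm, base 5 mm, about 0.14 kg empty; origin in the middle of the outside of its base, z along its axis to the mouth. Starts in the cradle with two quoins inside; quoins slide out once its mouth points about 15 deg below level
- quoin1: quoin: grey metal block 36 x 20 x 16 mm (its x, y, z) with a round key socket, 35 g, oily and slippery; origin in its middle; may be absent; starts flat on the bench ahead of the scale
- quoin2: quoin: grey metal block 36 x 20 x 16 mm (its x, y, z) with a round key socket, 35 g, oily and slippery; origin in its middle; may be absent; starts flat on the bench ahead of the scale
- quoin3: quoin: grey metal block 36 x 20 x 16 mm (its x, y, z) with a round key socket, 35 g, oily and slippery; origin in its middle; may be absent; starts flat on the bench ahead of the scale
- quoin4: quoin: grey metal block 36 x 20 x 16 mm (its x, y, z) with a round key socket, 35 g, oily and slippery; origin in its middle; may be absent; starts flat on the bench ahead of the scale
- quoin5: quoin: grey metal block 36 x 20 x 16 mm (its x, y, z) with a round key socket, 35 g, oily and slippery; origin in its middle; may be absent; starts flat on the bench ahead of the scale
- quoin6: quoin: grey metal block 36 x 20 x 16 mm (its x, y, z) with a round key socket, 35 g, oily and slippery; origin in its middle; starts in the tin
- quoin7: quoin: grey metal block 36 x 20 x 16 mm (its x, y, z) with a round key socket, 35 g, oily and slippery; origin in its middle; starts in the tin
- bar_a: aluminium bar with holes, 100 x 24 x 18 mm, along its x, lying just ahead of the scale; origin under its middle; leave it
- tkey: steel T-handled quoin key, 110 mm long, towards the rear on the left; leave it

How it is judged:
On the way, in this order (a step that is already met when the one before it is completed fails the run):
1. the on key is pressed (value of joint key_on above 0.003 m), for 0.1 s.
2. the tare key is pressed while no quoin touches the scale (value of joint key_tare above 0.003 m and contact force between each of quoin1, quoin2, quoin3, quoin4, quoin5, quoin6, quoin7 and scale below 0.05 N), for 0.1 s.
3. every quoin lies in the pan, out of the tin (x of quoin1 in the frame of pan_floor between -0.09 and 0.09 m and y of quoin1 in the frame of pan_floor between -0.125 and 0.125 m and z of quoin1 in the frame of pan_floor between 0 and 0.075 m and x of quoin2 in the frame of pan_floor between -0.09 and 0.09 m and y of quoin2 in the frame of pan_floor between -0.125 and 0.125 m and z of quoin2 in the frame of pan_floor between 0 and 0.075 m and x of quoin3 in the frame of pan_floor between -0.09 and 0.09 m and y of quoin3 in the frame of pan_floor between -0.125 and 0.125 m and z of quoin3 in the frame of pan_floor between 0 and 0.075 m and x of quoin4 in the frame of pan_floor between -0.09 and 0.09 m and y of quoin4 in the frame of pan_floor between -0.125 and 0.125 m and z of quoin4 in the frame of pan_floor between 0 and 0.075 m and x of quoin5 in the frame of pan_floor between -0.09 and 0.09 m and y of quoin5 in the frame of pan_floor between -0.125 and 0.125 m and z of quoin5 in the frame of pan_floor between 0 and 0.075 m and x of quoin6 in the frame of pan_floor between -0.09 and 0.09 m and y of quoin6 in the frame of pan_floor between -0.125 and 0.125 m and z of quoin6 in the frame of pan_floor between 0 and 0.075 m and x of quoin7 in the frame of pan_floor between -0.09 and 0.09 m and y of quoin7 in the frame of pan_floor between -0.125 and 0.125 m and z of quoin7 in the frame of pan_floor between 0 and 0.075 m and contact force between each of quoin1, quoin2, quoin3, quoin4, quoin5, quoin6, quoin7 and tin below 0.05 N), for 0.3 s.
4. the count key is pressed with every quoin in the pan (value of joint key_count above 0.003 m and x of quoin1 in the frame of pan_floor between -0.09 and 0.09 m and y of quoin1 in the frame of pan_floor between -0.125 and 0.125 m and z of quoin1 in the frame of pan_floor between 0 and 0.075 m and x of quoin2 in the frame of pan_floor between -0.09 and 0.09 m and y of quoin2 in the frame of pan_floor between -0.125 and 0.125 m and z of quoin2 in the frame of pan_floor between 0 and 0.075 m and x of quoin3 in the frame of pan_floor between -0.09 and 0.09 m and y of quoin3 in the frame of pan_floor between -0.125 and 0.125 m and z of quoin3 in the frame of pan_floor between 0 and 0.075 m and x of quoin4 in the frame of pan_floor between -0.09 and 0.09 m and y of quoin4 in the frame of pan_floor between -0.125 and 0.125 m and z of quoin4 in the frame of pan_floor between 0 and 0.075 m and x of quoin5 in the frame of pan_floor between -0.09 and 0.09 m and y of quoin5 in the frame of pan_floor between -0.125 and 0.125 m and z of quoin5 in the frame of pan_floor between 0 and 0.075 m and x of quoin6 in the frame of pan_floor between -0.09 and 0.09 m and y of quoin6 in the frame of pan_floor between -0.125 and 0.125 m and z of quoin6 in the frame of pan_floor between 0 and 0.075 m and x of quoin7 in the frame of pan_floor between -0.09 and 0.09 m and y of quoin7 in the frame of pan_floor between -0.125 and 0.125 m and z of quoin7 in the frame of pan_floor between 0 and 0.075 m), for 0.1 s.
5. the store key is pressed with every quoin in the pan (value of joint key_store above 0.003 m and x of quoin1 in the frame of pan_floor between -0.09 and 0.09 m and y of quoin1 in the frame of pan_floor between -0.125 and 0.125 m and z of quoin1 in the frame of pan_floor between 0 and 0.075 m and x of quoin2 in the frame of pan_floor between -0.09 and 0.09 m and y of quoin2 in the frame of pan_floor between -0.125 and 0.125 m and z of quoin2 in the frame of pan_floor between 0 and 0.075 m and x of quoin3 in the frame of pan_floor between -0.09 and 0.09 m and y of quoin3 in the frame of pan_floor between -0.125 and 0.125 m and z of quoin3 in the frame of pan_floor between 0 and 0.075 m and x of quoin4 in the frame of pan_floor between -0.09 and 0.09 m and y of quoin4 in the frame of pan_floor between -0.125 and 0.125 m and z of quoin4 in the frame of pan_floor between 0 and 0.075 m and x of quoin5 in the frame of pan_floor between -0.09 and 0.09 m and y of quoin5 in the frame of pan_floor between -0.125 and 0.125 m and z of quoin5 in the frame of pan_floor between 0 and 0.075 m and x of quoin6 in the frame of pan_floor between -0.09 and 0.09 m and y of quoin6 in the frame of pan_floor between -0.125 and 0.125 m and z of quoin6 in the frame of pan_floor between 0 and 0.075 m and x of quoin7 in the frame of pan_floor between -0.09 and 0.09 m and y of quoin7 in the frame of pan_floor between -0.125 and 0.125 m and z of quoin7 in the frame of pan_floor between 0 and 0.075 m), for 0.1 s.
At the end, for the whole second after the job is handed in: every quoin present lies at rest inside the pan; the tin lies home in its cradle, its base within 15 mm of its seat and leaning as the rods do (within about 6 deg); all keys are up again (x of quoin1 in the frame of pan_floor between -0.09 and 0.09 m and y of quoin1 in the frame of pan_floor between -0.125 and 0.125 m and z of quoin1 in the frame of pan_floor between 0 and 0.075 m and x of quoin2 in the frame of pan_floor between -0.09 and 0.09 m and y of quoin2 in the frame of pan_floor between -0.125 and 0.125 m and z of quoin2 in the frame of pan_floor between 0 and 0.075 m and x of quoin3 in the frame of pan_floor between -0.09 and 0.09 m and y of quoin3 in the frame of pan_floor between -0.125 and 0.125 m and z of quoin3 in the frame of pan_floor between 0 and 0.075 m and x of quoin4 in the frame of pan_floor between -0.09 and 0.09 m and y of quoin4 in the frame of pan_floor between -0.125 and 0.125 m and z of quoin4 in the frame of pan_floor between 0 and 0.075 m and x of quoin5 in the frame of pan_floor between -0.09 and 0.09 m and y of quoin5 in the frame of pan_floor between -0.125 and 0.125 m and z of quoin5 in the frame of pan_floor between 0 and 0.075 m and x of quoin6 in the frame of pan_floor between -0.09 and 0.09 m and y of quoin6 in the frame of pan_floor between -0.125 and 0.125 m and z of quoin6 in the frame of pan_floor between 0 and 0.075 m and x of quoin7 in the frame of pan_floor between -0.09 and 0.09 m and y of quoin7 in the frame of pan_floor between -0.125 and 0.125 m and z of quoin7 in the frame of pan_floor between 0 and 0.075 m and linear speed of each of quoin1, quoin2, quoin3, quoin4, quoin5, quoin6, quoin7, tin below 0.02 m/s and value of joint each of key_on, key_tare, key_menu, key_count, key_store below 0.001 m and distance between tin and cradle_seat below 0.015 m and angle between tin's own z axis and vertical between 0.68 and 0.9 rad and angle between the z axis of tin and the x axis of cradle, either way round below 0.9 rad); the robot touches nothing.
It fails at once if the menu key is pressed (value of joint key_menu above 0.003 m).
It fails at once if two keys are pressed at once (value of joint each of key_on, key_tare above 0.003 m or value of joint each of key_on, key_menu above 0.003 m or value of joint each of key_on, key_count above 0.003 m or value of joint each of key_on, key_store above 0.003 m or value of joint each of key_tare, key_menu above 0.003 m or value of joint each of key_tare, key_count above 0.003 m or value of joint each of key_tare, key_store above 0.003 m or value of joint each of key_menu, key_count above 0.003 m or value of joint each of key_menu, key_store above 0.003 m or value of joint each of key_count, key_store above 0.003 m).
It fails at once if the wire shelf is banged (more than 15 N) (contact force between shelf and anything else above 15 N).
It fails at once if a bystander is shifted by more than 3 cm (distance of any of bar_a, tkey from where it was at the start of the episode above 0.03 m).
Of quoin1, quoin2, quoin3, quoin4, quoin5 only 3 to 5 are there at a start; the rules pass over those that are not, and their reading is None.
At some moment in a run one of quoin1, quoin2, quoin3, quoin4, quoin5 may be knocked a few centimetres aside while the robot is not near it.
It also fails if it takes over 210 s, if anything falls off the work surface, if the arm or the gripper's body presses on something with over 40 N, if the wrist force passes 120 N, or if a joint passes its speed limit or range.

## Robot

A 7-joint arm with a two-finger parallel gripper is mounted at the origin on the work surface. World frame = base frame: x ahead of the robot, y to its left, z up, the work surface at z = 0. Lengths are in m, angles in rad, forces in N, time in s.
With the tool pointing down it reaches from about 0.35 to 0.9 m from the base axis. Payload 8.1 kg.
Tool frame: the origin (TCP) lies on the centre line of the jaws, within the pads' length; the fingertips stand 19 mm ahead of it and the grasp point (between the pads) is the TCP; z points along the fingers, x is the direction in which the jaws open and shut, and the axes are right-handed (so a half turn about z gives the same grasp; the last joint's range is limited). The gripper opens to 92 mm and grips with 3 to 60 N. Pads are 19 mm wide; open, the fingers measure 130 mm over their backs; the gripper's body (75 mm by 190 mm) begins 47 mm behind the grasp point.
Start: joints at [-1.353, 0.434, 0.025, 1.573, -0.012, 1.134, -0.075], TCP at [0.197, 0.593, 0.246] pointing down, gripper open.
Joint ranges: [-2.62, 2.62], [-0.44, 2.09], [-1.27, 1.32], [0.08, 2.57], [-1.32, 4.46], [0.12, 2], [-2.74, 2.74]. Speed limits (rad/s): [2.22, 2.22, 3.01, 3.01, 3.14, 3.14, 3.14].

## Interface

Orientations are given as a rotation vector (axis times angle).
In Python, from plant import robot, fingers, ik, eyes, sensors gives the robot as it stands. Calls block until the motion is done:
- robot.reach(position, orientation): joint-space move of the TCP to a pose.
- robot.move_straight(position, rot=None, vel=0.15, force_limit=None): straight line of the TCP; rot=None keeps the orientation; vel is the mean speed in m/s. With force_limit (N) it stops when the force on the tool has changed by that much, and returns True; else False.
- robot.set_joints(angles): joint-space move.
- fingers.gripper_to(opening, effort=None): opening from 0.0 (shut) to 1.0 (fully open); effort is the grip in N (None keeps the last); returns when the fingers have stopped.
- robot.wait(seconds).
- ik(position, orientation): joint angles nearest the present ones, or None.
- eyes.get_image(name): name is "scene" or "top" or "wrist"; returns the picture (400x640x3 uint8, red, green, blue); there is no depth.
- eyes.get_calibration(name): a dict with "mtx" (3x3 intrinsics, pixels), "k1" (the pictures are not rectified: a ray, as slopes to the right and down, at radius r is drawn at 1 + k1 r^2 times it, then the intrinsics apply), "R" (3x3) and "t" (3): a world point X has camera coordinates R X + t. Camera axes: x right, y down, z forward; pixel columns grow to the right and rows downward; lengths in m; the calibration is good to about 2 mm. A picture is of the moment at which its call begins: read the wrist's pose just before it. get_calibration takes no time and is no camera call; for the wrist camera it gives the pose at the moment of the call.
A pose or a line that the arm cannot do raises robot.IKError and nothing moves.
- robot.hand_in(): hands the job in, once; it reports no verdict.
Readings, each from a call of its own:
- sensors.current_clock(): time.
- sensors.current_qpos(): joint angles.
- sensors.current_qvel(): joint speeds.
- sensors.current_effort(): joint torques, N m.
- sensors.current_position(): TCP position.
- sensors.current_tcp_rot(): TCP orientation.
- sensors.current_ft_force(): force on the tool from outside, world axes, zero at the start.
- sensors.current_wrist_torque(): the same for the moment, N m.
- sensors.current_finger_gap(): opening from 0.0 (shut) to 1.0 (fully open).
Only numpy, scipy, OpenCV 4.12 (cv2) and the standard library are available. Lean on these libraries where they do the work, as an engineer would, in place of code of your own. Each camera call takes 0.05 s, during which the arm holds its last target.

## Working session

There is one attempt and no reset: what is moved stays moved. The work goes in short steps, each a Python script; the robot and the scene stay as the last script left them, time stands still between calls to the robot, and variables do not carry over. Pictures are saved under pics/ and viewed, and the job is handed in when it is done.

```bash
ls -la; mkdir -p pics
python3 - <<'E'
from plant import robot, fingers, ik, eyes, sensors
import cv2
for n in ["scene","top","wrist"]:
    im=eyes.get_image(n); cv2.imwrite(f"pics/a_{n}.png",im[:,:,::-1])
    c=eyes.get_calibration(n); print(n,c)
print(sensors.current_clock(),sensors.current_position(),sensors.current_tcp_rot())
E
```

```text
total 12
drwxr-xr-x  3 agent agent 4096 Dec  6 12:55 .
drwxr-xr-x 23 root  root  4096 Dec  6 12:55 ..
drwxr-xr-x  2 agent agent 4096 Dec  6 12:55 pics
scene {'mtx': array([[397.47378749,   0.        , 318.41630894],
       [  0.        , 397.47378749, 193.29250928],
       [  0.        ,   0.        ,   1.        ]]), 'k1': -0.03163294266713449, 'R': array([[ 0.99270794,  0.12013012,  0.00998479],
       [ 0.0871251 , -0.65778381, -0.74815083],
       [-0.08330762,  0.7435652 , -0.66345357]]), 't': array([-0.60825881,  0.07588476,  0.94013613])}
top {'mtx': array([[430.16350723,   0.        , 326.4966328 ],
       [  0.        , 430.16350723, 204.06981912],
       [  0.        ,   0.        ,   1.        ]]), 'k1': -0.06306819037737572, 'R': array([[-0.0108603 , -0.99994041,  0.0011111 ],
       [-0.98723721,  0.01054575, -0.15890716],
       [ 0.15888598, -0.0028227 , -0.9872929 ]]), 't': array([0.10602135, 0.57972304, 1.07021511])}
wrist {'mtx': array([[280.21415993,   0.        , 319.78991653],
       [  0.        , 280.21415993, 200.41094497],
       [  0.        ,   0.        ,   1.        ]]), 'k1': -0.031654656499737255, 'R': array([[ 0.31605299,  0.9487409 , -0.0011028 ],
       [ 0.91065778, -0.30303996,  0.28083659],
       [ 0.26610697, -0.08976351, -0.95975496]]), 't': array([-0.62551162, -0.03453394,  0.39000393])}
0.15 [0.19702049 0.5927428  0.24512834] [ 2.54720371e+00  1.83750782e+00 -1.50334118e-03]
```

View pics/a_scene.png

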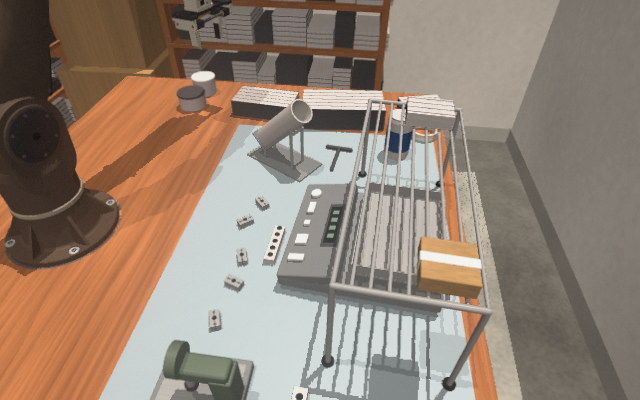

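View pics/a_top.png

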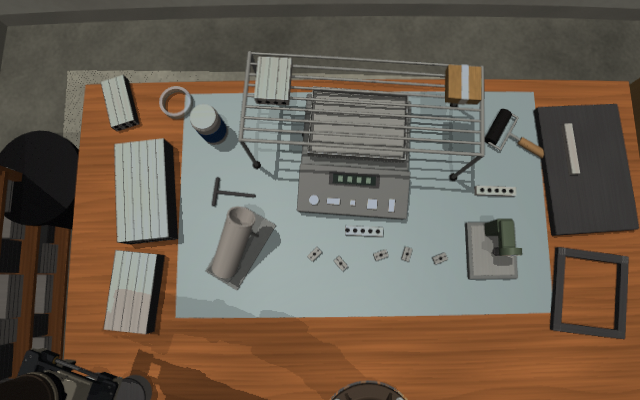

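View pics/a_wrist.png

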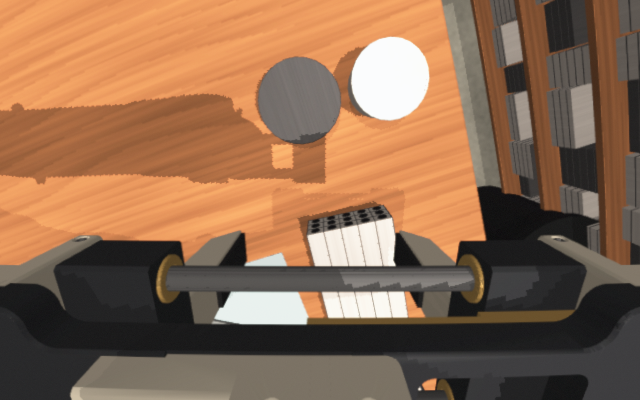

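The scene and top views show five strays at top px (315,254), (341,263), (381,255), (407,253) and (440,258). The tin leans in its cradle around (235,240), the keys sit along row ~202, and the bar is at (364,231). I'll look at enlarged crops.

```bash
cat > h.py <<'E'
import numpy as np, cv2
from scipy.spatial.transform import Rotation as Ro
from plant import robot, fingers, ik, eyes, sensors
def proj(c,X):
    X=np.atleast_2d(X); p=X@c['R'].T+c['t']; s=p[:,:2]/p[:,2:]
    r2=(s**2).sum(1,keepdims=True); s=s*(1+c['k1']*r2)
    return s@np.diag([c['mtx'][0,0],c['mtx'][1,1]])+c['mtx'][:2,2]
def ray(c,uv):
    d=(np.array(uv,float)-c['mtx'][:2,2])/c['mtx'][0,0]; s=d.copy()
    for _ in range(20): s=d/(1+c['k1']*(s@s))
    C=-c['R'].T@c['t']; return C,c['R'].T@np.array([s[0],s[1],1])
def back(c,uv,z):
    C,d=ray(c,uv); return C+d*(z-C[2])/d[2]
def tri(c1,u1,c2,u2):
    C1,d1=ray(c1,u1);C2,d2=ray(c2,u2);d1/=np.linalg.norm(d1);d2/=np.linalg.norm(d2)
    A=np.stack([d1,-d2],1);s=np.linalg.lstsq(A,C2-C1,rcond=None)[0]
    p,q=C1+s[0]*d1,C2+s[1]*d2; return (p+q)/2,np.linalg.norm(p-q)
def shot(n,name=None):
    c=eyes.get_calibration(n); im=eyes.get_image(n)[:,:,::-1].copy()
    if name: cv2.imwrite(f'pics/{name}.png',im)
    return c,im
def crop(im,x0,y0,w,h,f,name):
    o=cv2.resize(im[y0:y0+h,x0:x0+w],None,fx=f,fy=f,interpolation=cv2.INTER_CUBIC)
    for x in range((x0+9)//10*10,x0+w,10):
        cv2.line(o,((x-x0)*f,0),((x-x0)*f,4),(0,0,255),1)
        if x%20==0: cv2.putText(o,str(x),((x-x0)*f,14),0,.35,(0,0,255),1)
    for y in range((y0+9)//10*10,y0+h,10):
        cv2.line(o,(0,(y-y0)*f),(4,(y-y0)*f),(0,0,255),1)
        if y%20==0: cv2.putText(o,str(y),(5,(y-y0)*f+4),0,.35,(0,0,255),1)
    cv2.imwrite(f'pics/{name}.png',o)
E
python3 - <<'E'
from h import *
t=cv2.imread('pics/a_top.png'); s=cv2.imread('pics/a_scene.png')
crop(t,290,160,160,115,5,'b_keys'); crop(t,195,170,100,125,4,'b_tin'); crop(s,200,90,160,120,5,'b_scene'); crop(s,200,180,160,150,4,'b_scene2')
E
```

```text
(no output)
```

View pics/b_keys.png

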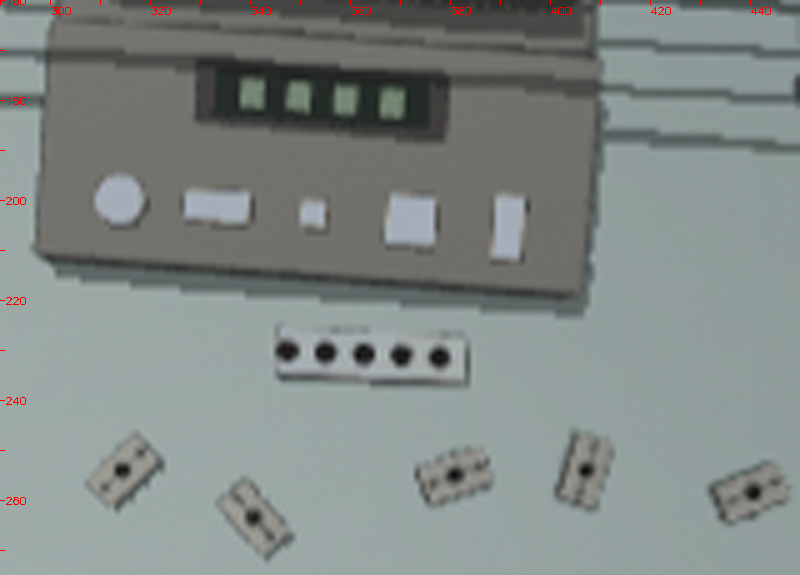

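View pics/b_tin.png

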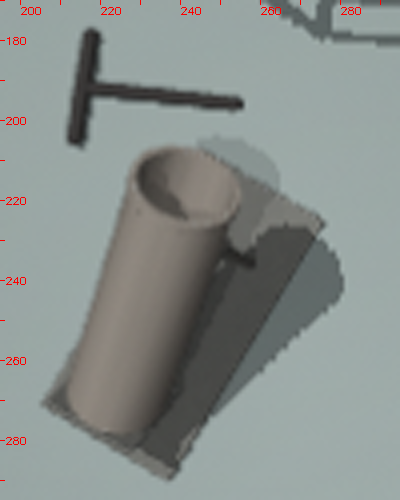

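View pics/b_scene.png

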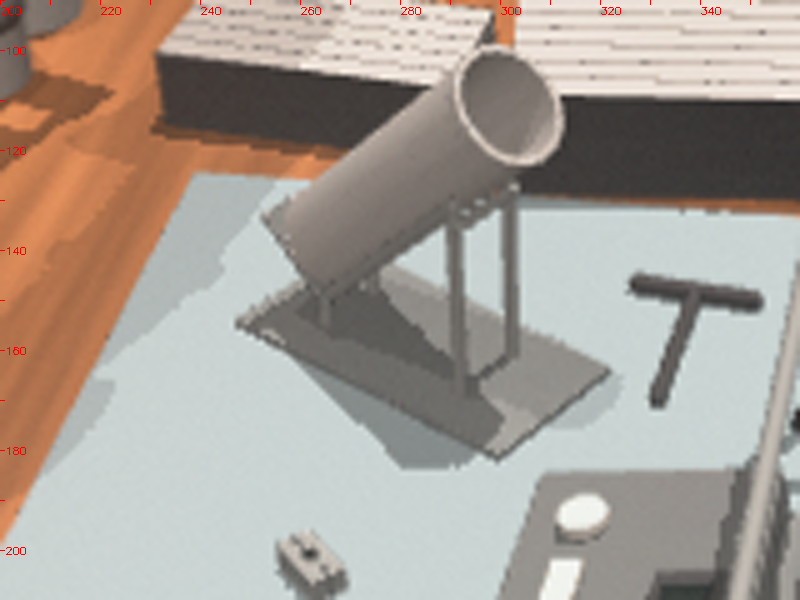

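View pics/b_scene2.png

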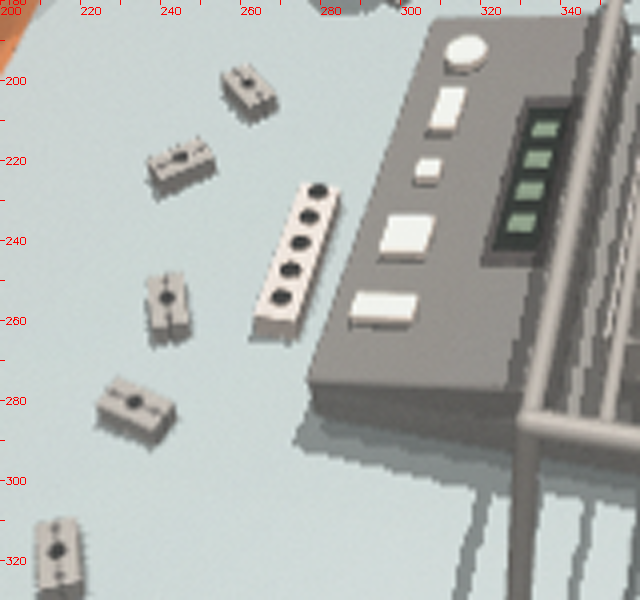

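```bash
cat > meas.py <<'E'
from h import *
from scipy.optimize import least_squares
ct=eyes.get_calibration('top'); cs=eyes.get_calibration('scene')
def tp(l,x0,y0,f): return (np.array(l,float)+.5)/f-.5+[x0,y0]
T=tp([(119,200),(217,206),(313,213),(411,220),(508,227)],290,160,5)
S=tp([(466,53),(448,109),(428,170),(407,234),(384,306)],200,180,4)
K=np.array([[-.134,y,.061] for y in (.1,.05,0,-.05,-.1)])
def pose(p): 
    c,s=np.cos(p[2]),np.sin(p[2]); return K@np.array([[c,s,0],[-s,c,0],[0,0,1]])+[p[0],p[1],0]
f=lambda p:np.r_[(proj(ct,pose(p))-T).ravel(),(proj(cs,pose(p))-S).ravel()]
r=least_squares(f,[.75,0,0]); print('scale',r.x,np.abs(r.fun).max(),'rms',np.sqrt((r.fun**2).mean()))
for a,b in zip(T,S): print(tri(ct,a,cs,b))
print(pose(r.x))
QT=tp([(122,470),(253,517),(456,475),(586,469),(753,492)],290,160,5)
QS=tp([(247,84),(180,156),(167,298),(135,402),(57,551)],200,180,4)
for a,b in zip(QT,QS): print('q',back(ct,a,.016)[:2],back(cs,b,.016)[:2],tri(ct,a,cs,b))
# long axes (two ends in the top crop)
E_=[((150,440),(100,500)),((236,490),(278,548)),((422,488),(492,463)),((592,432),(574,506)),((715,505),(790,476))]
for a,b in E_:
    A,B=[back(ct,x,.016)[:2] for x in tp([a,b],290,160,5)]
    d=B-A; print('ang',np.degrees(np.arctan2(d[1],d[0]))%180, np.linalg.norm(d))
bar=tp([(287,350),(325,352),(363,353),(401,354),(440,357)],290,160,5)
print('bar',[back(ct,x,.018)[:2].round(3) for x in bar])
# cradle: foot corners
ft=tp([(46,400),(172,475),(323,222)],195,170,4); print('foot top',[back(ct,x,.004).round(4) for x in ft])
fs=tp([(240,323),(498,458),(608,372)],200,90,5); print('foot sc',[back(cs,x,.004).round(4) for x in fs])
# tin mouth centre: outer ellipse
mt=tp([(187,187)],195,170,4)[0]; ms=tp([(508,105)],200,90,5)[0]
print('mouth',tri(ct,mt,cs,ms))
E
python3 meas.py
```

```text
scale [ 0.71610715  0.02007018 -0.08320115] 1.4066986930353096 rms 0.7417041863001288
(array([0.5910285 , 0.13331813, 0.05453766]), np.float64(0.0010630943638162652))
(array([0.58705952, 0.08275644, 0.05539039]), np.float64(0.001364543062281691))
(array([0.58273594, 0.03324216, 0.05499812]), np.float64(0.0017910401506763553))
(array([ 0.57847641, -0.01695611,  0.05695142]), np.float64(0.0012830307487492318))
(array([ 0.57431509, -0.06684958,  0.05707196]), np.float64(0.0012062816888664168))
[[ 0.5908812   0.13086036  0.061     ]
 [ 0.58672594  0.08103332  0.061     ]
 [ 0.58257068  0.03120628  0.061     ]
 [ 0.57841542 -0.01862076  0.061     ]
 [ 0.57426016 -0.0684478   0.061     ]]
q [0.45459673 0.13385836] [0.45395682 0.12956556] (array([0.45377662, 0.13359422, 0.01256393]), np.float64(0.00207511047408689))
q [0.42938888 0.06557776] [0.42888196 0.06274015] (array([0.42873649, 0.06522246, 0.01369457]), np.float64(0.0015169483073225998))
q [ 0.44996711 -0.04126678] [ 0.44968752 -0.04366271] (array([ 0.44951441, -0.04175953,  0.01387595]), np.float64(0.0011678518629306743))
q [ 0.4522
[... 209 characters left out ...]
0308,  0.01394092]), np.float64(0.0013316213467371258))
ang 139.60551606778304 0.04077123777364709
ang 35.28723118200358 0.037176612212287866
ang 108.70631748978549 0.039245796963178065
ang 164.14675305183513 0.040112185292188796
ang 109.76519384792905 0.04307381784265471
bar [array([0.517, 0.046]), array([0.515, 0.026]), array([0.515, 0.006]), array([ 0.514, -0.014]), array([ 0.512, -0.034])]
foot top [array([0.4153, 0.4201, 0.004 ]), array([0.366 , 0.3354, 0.004 ]), array([0.532 , 0.2371, 0.004 ])]
foot sc [array([0.3652, 0.3319, 0.004 ]), array([0.5329, 0.2306, 0.004 ]), array([0.5826, 0.3137, 0.004 ])]
mouth (array([0.53235843, 0.29362755, 0.18201411]), np.float64(0.0008143651000083844))
```

```bash
cat >> h.py <<'E'
YAW=-0.0832; SC=np.array([.7161,.0201,0])
def Rz(a): return Ro.from_euler('z',a).as_matrix()
def s2w(p): return Rz(YAW)@np.array(p,float)+SC
def rot(z,x):
    """rotvec from tool z and (approx) tool x"""
    z=np.array(z,float);z/=np.linalg.norm(z);x=np.array(x,float);x=x-z*(x@z);x/=np.linalg.norm(x)
    return Ro.from_matrix(np.stack([x,np.cross(z,x),z],1)).as_rotvec()
CX=np.array([.1664,-.0995,0]);CX/=np.linalg.norm(CX); CY=np.array([-CX[1],CX[0],0]); CZ=np.array([0,0,1.])
AX=(CX+CZ)/np.sqrt(2)   # tin axis in the cradle
def elev(a,fx=CX): return np.cos(np.radians(a))*fx+np.sin(np.radians(a))*CZ
E
python3 - <<'E'
from h import *
print('CXang',np.degrees(np.arctan2(CX[1],CX[0])))
mouth=np.array([.5324,.2930,.182]); base=mouth-.19*AX; print(base, 'foot c',[.4745,.3255])
def t(n,p,r):
    q=ik(p,r); print(n,None if q is None else np.round(q,2))
for s in (1,-1):
  for el in (-15,-30,-45):
    for L in (.05,.07):
      t(('cradle',s,el,L),base+L*AX,rot(elev(el),s*CY))
  for el in (-85,-100,-115):
    F=np.array([1,0,0]);F=Rz(YAW)@F
    t(('pour',s,el),[.59,.02,.205],rot(elev(el,F),s*(Rz(YAW)@[0,1,0])))
  t(('key',s),s2w([-.134-.0,.1,.061])+[0,0,.05],rot(Rz(YAW)@[np.sin(.21),0,-np.cos(.21)],s*(Rz(YAW)@[0,1,0])))
  for v in (CX,CY): t(('drop',s),mouth+[0,0,.05],rot([0,0,-1],s*v))
E
```

```text
CXang -30.877597530080088
[0.41709176 0.36194934 0.04764971] foot c [0.4745, 0.3255]
('cradle', 1, -15, 0.05) [-1.72  1.04  0.49  2.02  0.97  1.01 -1.22]
('cradle', 1, -15, 0.07) [-1.7   1.01  0.5   2.04  1.    1.01 -1.22]
('cradle', 1, -30, 0.05) [-1.65  0.86  0.48  2.06  0.93  0.85 -1.07]
('cradle', 1, -30, 0.07) [-1.63  0.83  0.48  2.07  0.95  0.86 -1.05]
('cradle', 1, -45, 0.05) [-1.53  0.69  0.45  2.07  0.81  0.72 -0.83]
('cradle', 1, -45, 0.07) [-1.51  0.67  0.45  2.07  0.82  0.73 -0.8 ]
('pour', 1, -85) [-0.46  0.38  0.44  1.82 -0.19  0.9   1.54]
('pour', 1, -100) [-0.35  0.53  0.37  1.58 -0.21  1.24  1.57]
('pour', 1, -115) [-0.25  0.69  0.3   1.35 -0.21  1.57  1.56]
('key', 1) [-0.51  0.46  0.21  1.96 -0.01  0.53  1.17]
('drop', 1) [-0.96  0.45  0.53  1.67 -0.25  1.1  -0.89]
('drop', 1) [-0.74  0.42  0.21  1.65 -0.09  1.09  0.53]
('cradle', -1, -15, 0.05) [-1.11  0.99 -0.36  1.97  1.3   1.66  1.69]
('cradle', -1, -15, 0.07) [-1.09  0.96 -0.37  1.98  1.32  1.66  1.72]
('cradle', -1, -30, 0.05) [-1.05  0.82 -0.36  2.01  1.25  1.4   1.84]
('cradle', -1, -30, 0.07) [-1.02  0.79 -0.37  2.01  1.26  1.4   1.87]
('cradle', -1, -45, 0.05) [-0.95  0.68 -0.36  2.02  1.15  1.15  2.04]
('cradle', -1, -45, 0.07) [-0.92  0.65 -0.37  2.02  1.15  1.15  2.08]
('pour', -1, -85) [-0.76  0.48  0.9   1.84 -0.45  0.95 -1.33]
('pour', -1, -100) [-0.62  0.62  0.83  1.61 -0.45  1.3  -1.33]
('pour', -1, -115) [-0.52  0.8   0.83  1.38 -0.48  1.64 -1.3 ]
('key', -1) [-0.81  0.52  0.62  1.99 -0.42  0.56 -1.59]
('drop', -1) [-0.51  0.42 -0.11  1.63  0.05  1.09  1.97]
('drop', -1) [-1.29  0.64  1.15  1.69 -0.62  1.23 -2.1 ]
```

```bash
cat >> h.py <<'E'
def press(yk, park=True):
    n=Rz(YAW)@[-np.sin(np.radians(12)),0,np.cos(np.radians(12))]
    r=rot(-n,Rz(YAW)@[0,1,0]); top=s2w([-.134,yk,.061])
    robot.reach(top+n*(.019+.03),r)
    robot.move_straight(top+n*(.019+.008),vel=.1)
    f0=np.array(sensors.current_ft_force())
    hit=robot.move_straight(top+n*(.019-.010),vel=.02,force_limit=9)
    robot.wait(.25)
    d=(np.array(sensors.current_position())-top)@n-.019
    print('hit',hit,'tip depth',d,'dF',np.array(sensors.current_ft_force())-f0)
    c=shot('top')
    robot.move_straight(top+n*(.019+.03),vel=.15)
    return c
E
python3 - <<'E'
from h import *
print(sensors.current_clock())
fingers.gripper_to(0.0)
c,im=press(.1); crop(im,290,160,160,115,5,'c_on')
print(sensors.current_clock(),sensors.current_finger_gap())
E
```

```text
0.15
hit True tip depth -0.004014387981460936 dF [-1.6155526  -1.48512989  8.93237635]
5.4833 0.005386406022597881
```

View pics/c_on.png

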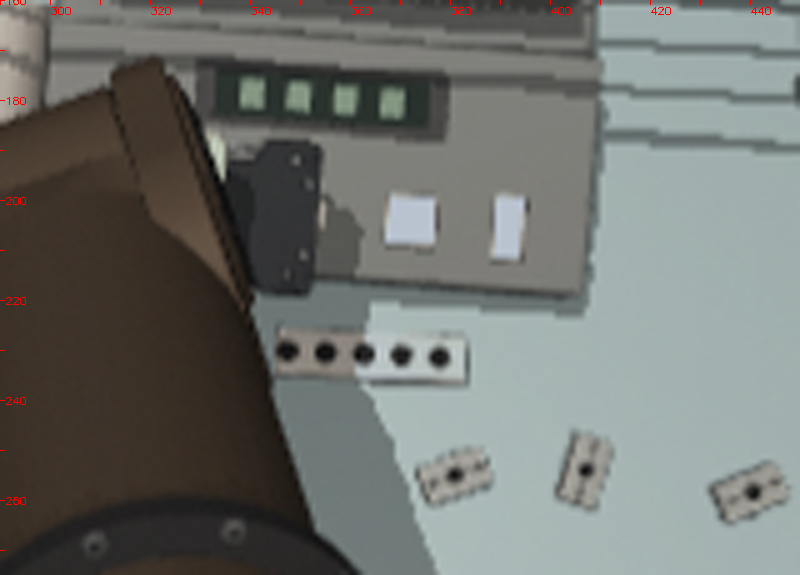

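On key bottomed: 9 N at a depth of 4 mm. The picture shows the hand over the left key and everything else unmoved. Next is tare.

Run:
```python
from h import *
press(.05)
print(sensors.current_clock())
p=np.array(sensors.current_position()); robot.move_straight(p+[-.03,0,.06],vel=.3)
c,im=shot('scene'); crop(im,200,180,160,150,4,'d_s')
c,im=shot('wrist','d_w')
```

```text
hit True tip depth -0.004056727325348758 dF [-3.04546551e+00 -9.26240199e-03  9.34019544e+00]
7.4917
```

View pics/d_w.png

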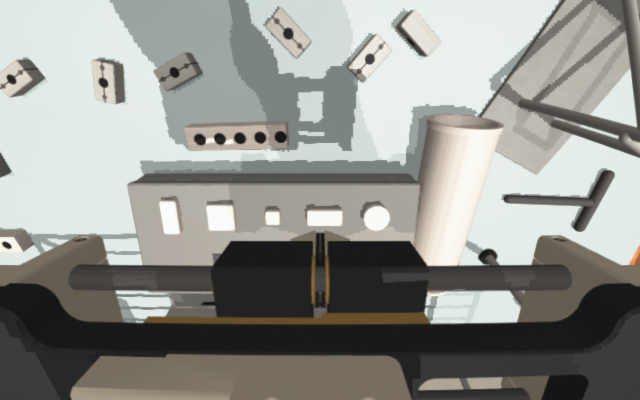

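View pics/d_s.png

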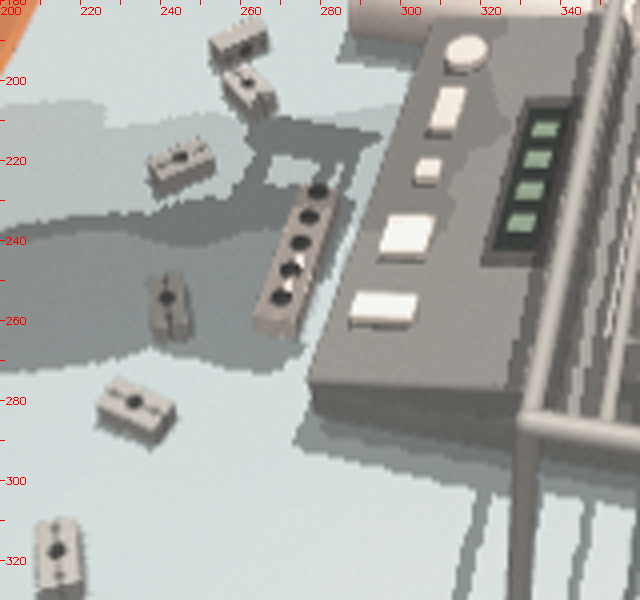

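The tin was knocked out of its cradle by my joint-space sweep, and one quoin spilled beside quoin1. I'll look at the full views.

Run:
```python
from h import *
p=np.array(sensors.current_position()); robot.move_straight([p[0]-.12,-.1,.30],vel=.3)
c,im=shot('scene'); crop(im,180,80,200,150,4,'e_s')
c,im=shot('top'); crop(im,200,150,200,150,4,'e_t')
print(sensors.current_clock())
```

```text
9.0667
```

View pics/e_s.png

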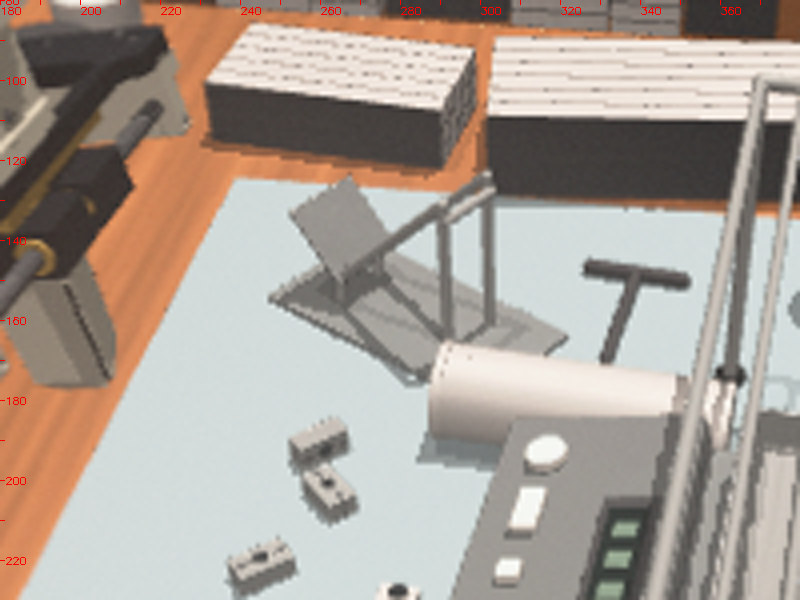

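View pics/e_t.png

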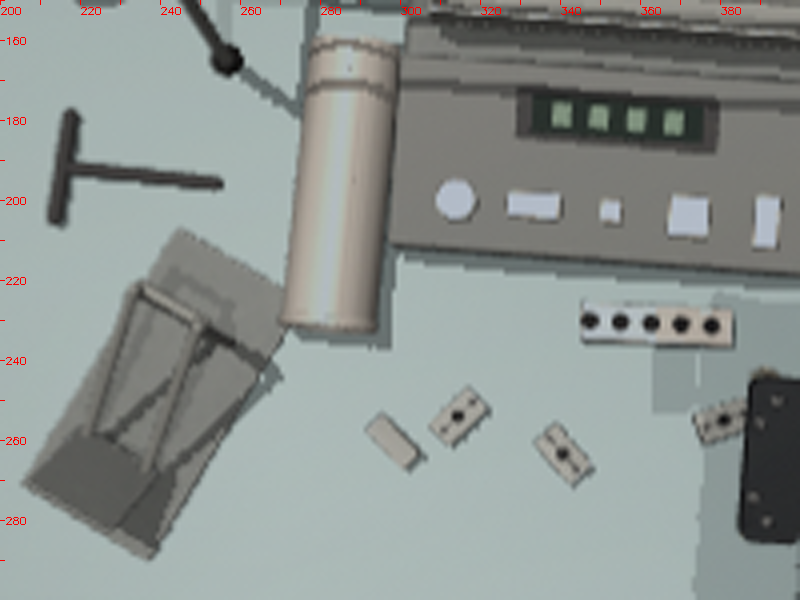

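Run:
```python
from h import *
im=cv2.imread('pics/d_w.png'); crop(im,400,90,130,110,6,'e_w')
# camera relative to the TCP
c=eyes.get_calibration('wrist'); p=np.array(sensors.current_position()); Rt=Ro.from_rotvec(sensors.current_tcp_rot()).as_matrix()
C=-c['R'].T@c['t']; print('cam in tool',Rt.T@(C-p),'fwd',Rt.T@c['R'][2],'right',Rt.T@c['R'][0])
ct=eyes.get_calibration('top');cs=eyes.get_calibration('scene'); print(-ct['R'].T@ct['t'],-cs['R'].T@cs['t'])
f=lambda u:(np.array(u)+.5)/4-.5+[200,150]
for u in [(285,323),(378,330),(310,42),(400,50)]: print(back(ct,f(u),.031).round(3))
```

```text
cam in tool [ 0.00113738 -0.0758133  -0.13816815] fwd [-1.83611336e-04  2.80779139e-01  9.59772390e-01] right [ 9.99999749e-01  7.08608895e-04 -1.59947360e-05]
[0.4034334  0.10292231 1.14862012] [ 0.67553239 -0.57606654  0.68658326]
[0.515 0.246 0.031]
[0.51  0.185 0.031]
[0.704 0.231 0.031]
[0.698 0.17  0.031]
```

View pics/e_w.png

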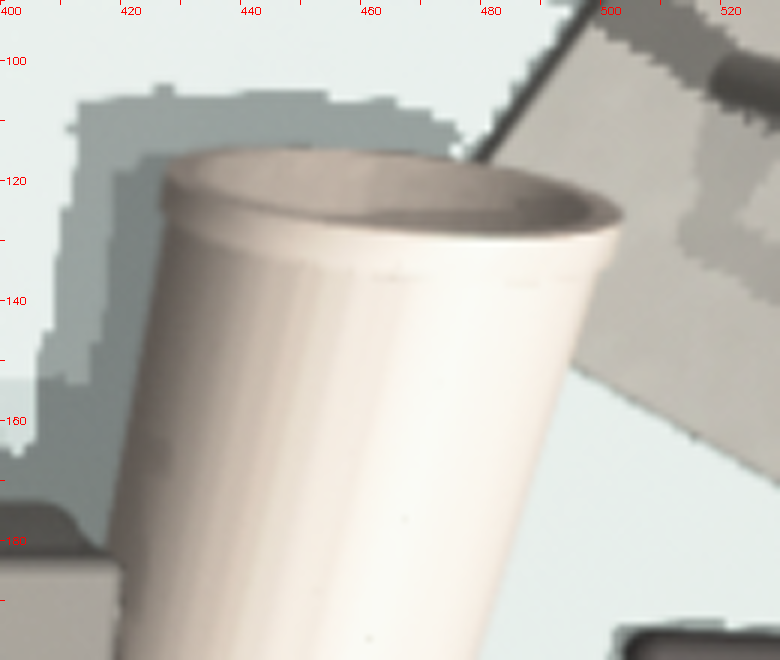

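Run:
```python
from h import *
ct=eyes.get_calibration('top');cs=eyes.get_calibration('scene')
f=lambda u:(np.array(u)+.5)/4-.5+[200,150]
g=lambda u:(np.array(u)+.5)/4-.5+[180,80]
# right post top: top crop (205,325); scene crop right post (444,212); left: (135,283),(490,180)
print(tri(ct,f((203,325)),cs,g((446,208)))); print(tri(ct,f((137,285)),cs,g((489,178))))
print('bases', back(cs,g((448,338)),.004), back(cs,g((490,323)),.004))
print('scale corner FL',back(ct,f((390,243)),.045), s2w([-.1625,.143,.045]))
print('tin tangent', s2w([-.1625,.143,0]), s2w([-.03,.143,0]))
# endplate corners
print('endplate', tri(ct,f((25,483)),cs,g((270,297))))
```

```text
(array([0.50572903, 0.28296989, 0.12434455]), np.float64(0.0009744295566813227))
(array([0.52896055, 0.32271657, 0.1247504 ]), np.float64(0.0015079809405098572))
bases [0.50003012 0.30208063 0.004     ] [0.52671457 0.3234009  0.004     ]
scale corner FL [0.56529425 0.17610571 0.045     ] [0.56604599 0.17610975 0.045     ]
tin tangent [0.56604599 0.17610975 0.        ] [0.69808765 0.16509847 0.        ]
endplate (array([ 0.37716986,  0.41572471, -0.04093819]), np.float64(0.08046190627298976))
```

```bash
cat >> h.py <<'E'
BASE=np.array([.4171,.3612,.0477])
REL=-75.
D=.013   # tin axis lies D ahead of the TCP along tool z
def tinpose(base,head,el,L,s,rel=REL,d=D):
    """tcp pose for a tin with base point, horizontal heading (unit vec) & elevation el(deg), grasp L from base"""
    head=np.array(head,float); left=np.array([-head[1],head[0],0])
    ax=elev(el,head); z=elev(el+rel,head)
    return np.array(base)+L*ax-d*z, rot(z,s*left)
TH=np.array([.5125-.701,.2155-.2005,0]); TH/=np.linalg.norm(TH)
E
python3 - <<'E'
from h import *
L=.157
ax0=np.array([.546,.211,.031]); base0=ax0-L*TH; print(base0)
for s in (1,-1):
    for nm,b,h,e in [('grasp',base0,TH,0),('up',base0+[0,0,.09],TH,0),('back',base0+[-.1,0,.12],TH,0),('back45',base0+[-.1,-.1,.2],TH,45),
       ('turn',base0+[-.15,0,.2],[0,1,0],45),('turn2',base0+[-.15,0,.2],[0,-1,0],45),('pre',BASE+.1*CZ-.0*CX,CX,45),('cr',BASE,CX,45)]:
        p,r=tinpose(b,h,e,L,s); q=ik(p,r); print(s,nm,p.round(3),None if q is None else np.round(q,2))
E
```

```text
[0.70250526 0.198546   0.031     ]
1 grasp [0.549 0.211 0.044] [-0.52  0.73  0.21  1.65 -0.29  1.03 -1.81]
1 up [0.549 0.211 0.134] [-0.52  0.63  0.21  1.59 -0.24  1.19 -1.87]
1 back [0.449 0.211 0.164] [-0.5   0.45  0.07  1.81 -0.18  1.12 -1.99]
1 back45 [0.503 0.106 0.349] None
1 turn [0.553 0.298 0.349] [-0.38  0.4   0.39  1.87 -1.28  1.33 -2.51]
1 turn2 [0.553 0.099 0.349] [-0.48  0.62 -0.38  1.47  0.86  1.95 -0.94]
1 pre [0.503 0.31  0.265] [-0.55  0.65 -0.91  1.93  1.34  1.73 -0.97]
1 cr [0.503 0.31  0.165] [-0.63  0.79 -0.8   1.99  1.4   1.67 -1.16]
-1 grasp [0.549 0.211 0.044] [-0.37  0.73 -0.03  1.64 -0.12  1.01  1.17]
-1 up [0.549 0.211 0.134] [-0.37  0.62 -0.02  1.58 -0.11  1.18  1.16]
-1 back [0.449 0.211 0.164] [-0.41  0.45 -0.06  1.8  -0.12  1.12  1.09]
-1 back45 [0.503 0.106 0.349] None
-1 turn [0.553 0.298 0.349] [-0.31  0.4   0.31  1.86 -1.26  1.3   0.62]
-1 turn2 [0.553 0.099 0.349] [-0.61  0.6  -0.16  1.49  0.79  1.87  2.27]
-1 pre [0.503 0.31  0.265] [-0.85  0.51 -0.47  1.96  1.21  1.48  2.22]
-1 cr [0.503 0.31  0.165] [-0.88  0.68 -0.44  2.01  1.29  1.43  2.01]
```

Run:
```python
from h import *
L=.157
ax0=np.array([.546,.211,.031]); base0=ax0-L*TH
p,r=tinpose(base0,TH,0,L,-1)
fingers.gripper_to(1.0,effort=30)
robot.reach(p+[0,0,.2],r)
robot.move_straight(p+[0,0,.05],vel=.25)
c,im=shot('wrist','f_w'); c,im=shot('top'); crop(im,200,150,200,150,4,'f_t')
print(sensors.current_clock())
```

```text
12.6583
```

View pics/f_w.png

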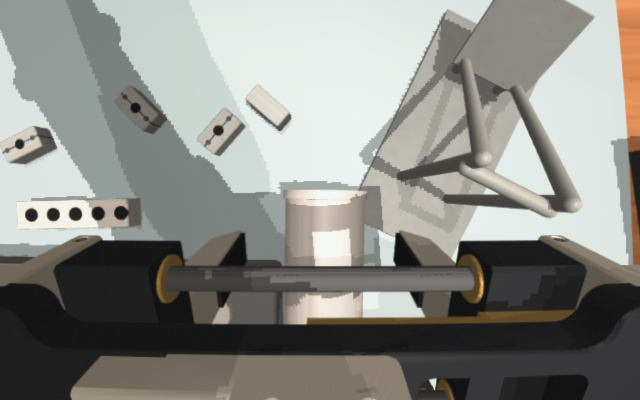

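View pics/f_t.png

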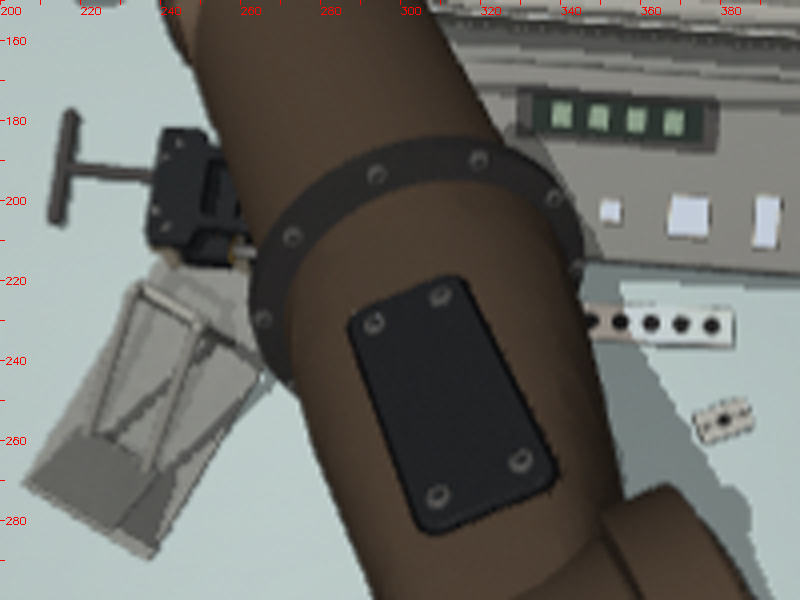

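Run:
```python
from h import *
L=.157
ax0=np.array([.546,.211,.031]); base0=ax0-L*TH
p,r=tinpose(base0,TH,0,L,-1)
print(robot.move_straight(p,vel=.06,force_limit=8), np.array(sensors.current_position())-p)
f0=np.array(sensors.current_ft_force())
c,im=shot('scene'); crop(im,180,80,200,150,4,'g_s')
fingers.gripper_to(0.0,effort=40)
print(sensors.current_finger_gap()*92, sensors.current_clock(), sensors.current_ft_force()-f0)
c,im=shot('wrist','g_w')
```

```text
False [2.78787264e-04 8.95251738e-05 2.97888279e-04]
62.117578589609586 14.2833 [-0.64296857  2.41571425  0.55195604]
```

View pics/g_s.png

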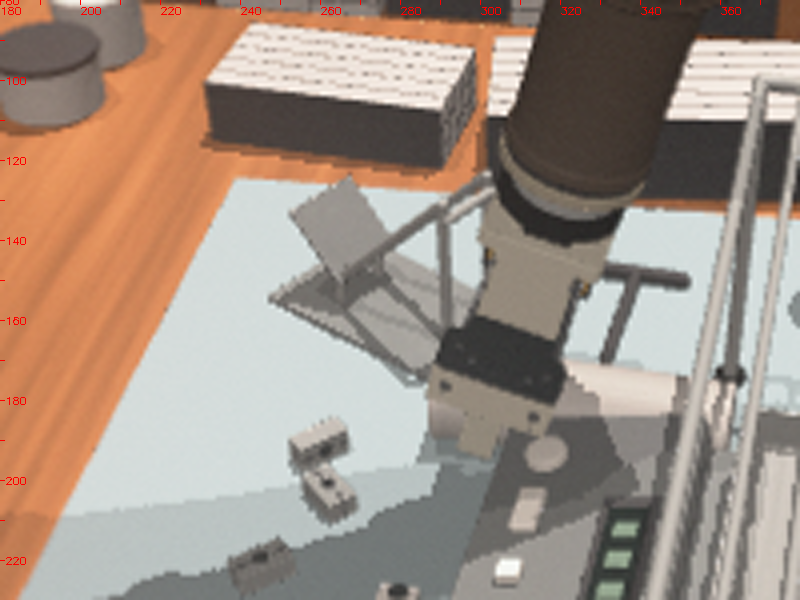

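View pics/g_w.png

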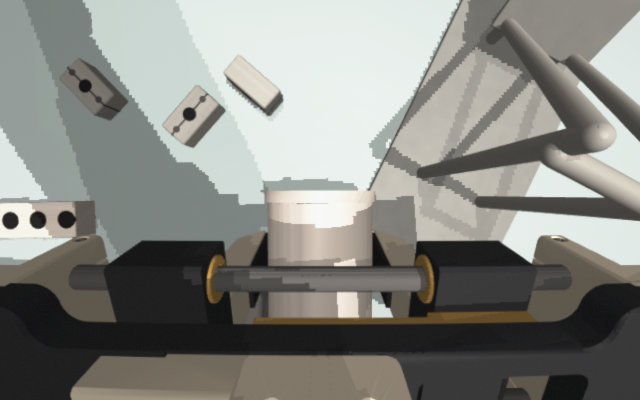

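Run:
```python
from h import *
L=.157;s=-1
ax0=np.array([.546,.211,.031]); base0=ax0-L*TH
f0=np.array(sensors.current_ft_force())
p,r=tinpose(base0+[0,0,.09],TH,0,L,s); robot.move_straight(p,vel=.1)
print('lift dF',sensors.current_ft_force()-f0, sensors.current_finger_gap()*92)
p,r=tinpose(base0+[-.12,-.06,.14],TH,0,L,s); robot.move_straight(p,vel=.2)
b=base0+[-.12,-.06,.14]; a=b+L*TH
# raise mouth to 25 deg about the grip point
p,r=tinpose(a+[0,0,.06]-L*elev(25,TH),TH,25,L,s); print(ik(p,r)); robot.move_straight(p,rot=r,vel=.2)
robot.wait(.2);print('F',sensors.current_ft_force()-f0,sensors.current_finger_gap()*92)
c,im=shot('wrist','h_w'); c,im=shot('scene','h_s')
print(sensors.current_clock())
```

```text
lift dF [-0.25140392 -2.00784553 -1.84944993] 62.01891542676765
[-0.26309028  0.58565795 -0.02267899  1.54298695 -0.22061335  1.67421561
  1.2578626 ]
F [-0.33332164 -1.79758086 -3.04948128] 61.601766918974924
17.1583
```

View pics/h_w.png

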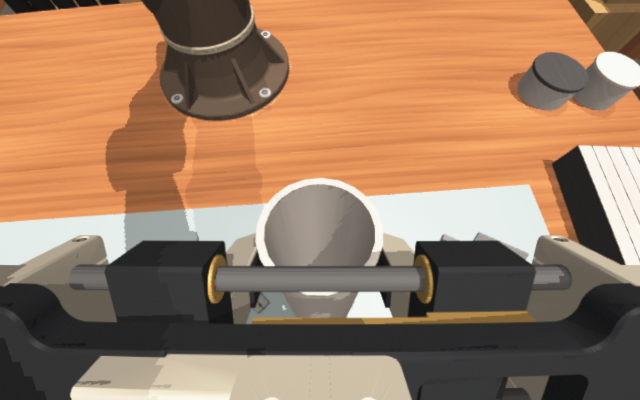

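View pics/h_s.png

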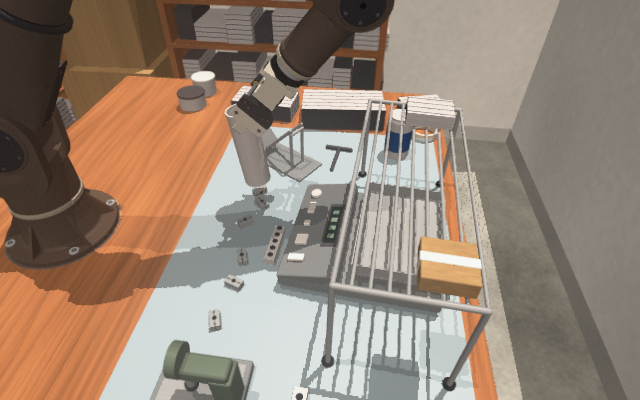

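Run:
```python
from h import *
im=cv2.imread('pics/h_s.png'); crop(im,210,60,120,150,4,'h_sc')
c=eyes.get_calibration('scene')
Rt=Ro.from_rotvec(sensors.current_tcp_rot()).as_matrix(); p=np.array(sensors.current_position())
g=p+.013*Rt[:,2]
print('tcp',p,'toolz elev',np.degrees(np.arcsin(Rt[2,2])),'grip',g)
for e in (25,40,55,65,75,90):
    print(e,proj(c,[g+.033*elev(e,TH),g-.157*elev(e,TH)]).round(1).tolist())
```

```text
tcp [0.43390697 0.15057565 0.24140137] toolz elev -50.07874201205627 grip [0.42559052 0.15123498 0.23143132]
25 [[228.7, 112.9], [306.5, 152.9]]
40 [[230.2, 110.1], [297.3, 164.0]]
55 [[232.7, 108.0], [285.2, 171.7]]
65 [[234.7, 107.1], [275.8, 174.9]]
75 [[237.0, 106.5], [265.8, 176.5]]
90 [[240.7, 106.5], [250.0, 176.0]]
```

View pics/h_sc.png

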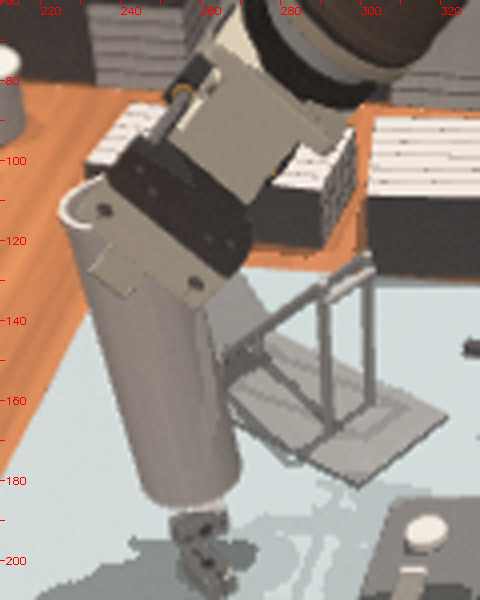

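Run:
```python
from h import *
s=-1;L=.16;rel=-132
def hd(a): a=np.radians(a); return np.array([np.cos(a),np.sin(a),0])
fingers.gripper_to(0.0,effort=60)
g0=np.array([.42,.15,.34])
W=[(g0,-185,80),(g0+[.03,.03,0],-145,80),(g0+[.05,.05,0],-105,80),(g0+[.05,.08,.0],-68,80),(BASE+[0,0,.06]+L*elev(80),-30.9,80)]
for g,a,e in W:
    p,r=tinpose(g-L*elev(e,hd(a)),hd(a),e,L,s,rel); q=ik(p,r); print(p.round(3),None if q is None else np.round(q,2))
for e in (80,60,45):
    p,r=tinpose(BASE,CX,e,L,s,rel); q=ik(p,r); print(e,p.round(3),None if q is None else np.round(q,2))
```

```text
[0.428 0.149 0.35 ] [-0.26  0.47 -0.03  1.44 -0.23  1.85  1.2 ]
[0.457 0.185 0.35 ] [-0.42  0.56 -0.19  1.29  0.11  1.96  1.57]
[0.472 0.208 0.35 ] [-0.5   0.53 -0.4   1.37  0.46  1.89  1.97]
[0.467 0.237 0.35 ] [-0.52  0.41 -0.6   1.6   0.7   1.69  2.31]
[0.434 0.351 0.276] [-0.64  0.41 -0.72  1.83  0.92  1.38  2.46]
80 [0.434 0.351 0.216] [-0.68  0.48 -0.68  1.9   0.97  1.31  2.35]
60 [0.482 0.322 0.199] [-0.14  0.59 -1.06  1.8   0.89  1.24  2.64]
45 [0.514 0.303 0.174] [-1.36  0.69  1.15  1.81 -0.68  1.07 -2.08]
```

Run:
```python
from h import *
s=-1;L=.16
q0=np.array([-0.68,0.48,-0.68,1.9,0.97,1.31,2.35])
for te in (-45,-52,-60,-68):
  for e in (80,70,60,50,45):
    p,r=tinpose(BASE,CX,e,L,s,te-e); q=ik(p,r); print(te,e,p.round(3),None if q is None else np.round(q,2))
```

```text
-45 80 [0.433 0.352 0.214] [-0.77  0.52 -0.65  1.92  1.05  1.39  2.24]
-45 70 [0.456 0.338 0.207] [-0.73  0.53 -0.63  1.94  1.08  1.35  2.25]
-45 60 [0.478 0.325 0.195] [-0.7   0.54 -0.61  1.95  1.12  1.32  2.26]
-45 50 [0.497 0.313 0.179] [-0.67  0.56 -0.59  1.96  1.16  1.28  2.25]
-45 45 [0.506 0.308 0.17 ] [-0.66  0.57 -0.58  1.97  1.18  1.26  2.25]
-52 80 [0.434 0.351 0.216] [-0.68  0.48 -0.68  1.9   0.97  1.31  2.35]
-52 70 [0.457 0.337 0.208] [-0.64  0.49 -0.67  1.91  1.    1.27  2.37]
-52 60 [0.479 0.324 0.197] [-0.6   0.5  -0.65  1.92  1.03  1.24  2.38]
-52 50 [0.498 0.313 0.181] [-0.58  0.52 -0.63  1.93  1.07  1.2   2.38]
-52 45 [0.507 0.307 0.171] [-0.57  0.54 -0.62  1.94  1.09  1.18  2.37]
-60 80 [0.435 0.35  0.217] [-0.57  0.45 -0.71  1.87  0.86  1.22  2.49]
-60 70 [0.458 0.336 0.209] [-0.53  0.46 -0.69  1.87  0.89  1.19  2.52]
-60 60 [0.48  0.323 0.198] [-0.5   0.47 -0.67  1.88  0.91  1.15  2.54]
-60 50 [0.5   0.312 0.182] [-0.48  0.5  -0.65  1.89  0.95  1.11  2.54]
-60 45 [0.509 0.306 0.172] [-0.47  0.51 -0.64  1.89  0.97  1.09  2.54]
-68 80 [0.437 0.349 0.217] [-0.47  0.43 -0.73  1.83  0.74  1.15  2.65]
-68 70 [0.46  0.336 0.21 ] [-0.43  0.45 -0.72  1.83  0.76  1.13  2.68]
-68 60 [0.482 0.323 0.198] [-0.39  0.47 -0.72  1.84  0.79  1.1   2.7 ]
-68 50 [0.501 0.311 0.182] [-0.36  0.49 -0.71  1.84  0.82  1.07  2.7 ]
-68 45 [0.51  0.306 0.173] [-0.35  0.51 -0.7   1.84  0.84  1.05  2.7 ]
```

Run:
```python
from h import *
s=-1;L=.16;te=-52
def hd(a): a=np.radians(a); return np.array([np.cos(a),np.sin(a),0])
g0=np.array([.42,.15,.34])
W=[(g0,-185,80),(g0+[.03,.03,0],-145,80),(g0+[.05,.05,0],-105,80),(g0+[.05,.08,.0],-68,80),(BASE+[0,0,.1]+L*elev(80),-30.9,80)]
for i,(g,a,e) in enumerate(W):
    p,r=tinpose(g-L*elev(e,hd(a)),hd(a),e,L,s,te-e)
    if i==0: robot.move_straight(p,rot=r,vel=.2)
    else: robot.reach(p,r)
print(sensors.current_clock(),sensors.current_position(),sensors.current_finger_gap()*92)
c,im=shot('scene'); crop(im,190,50,170,140,4,'i_s')
c,im=shot('wrist','i_w')
```

```text
19.9917 [0.43560485 0.34925603 0.31485559] 60.90847046225883
```

View pics/i_s.png

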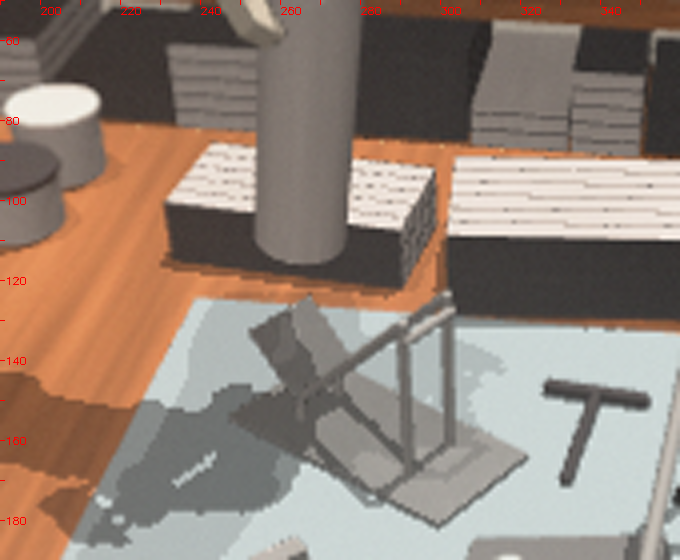

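View pics/i_w.png

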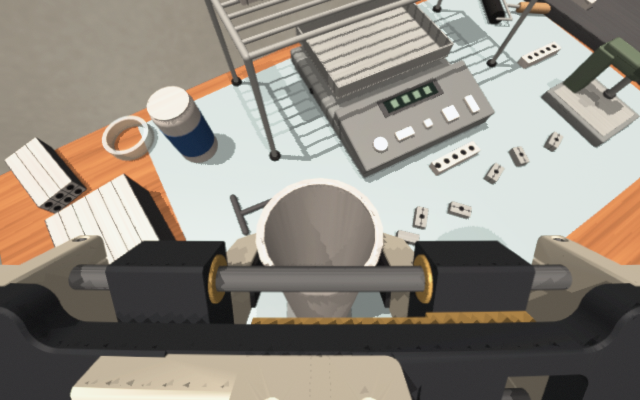

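Run:
```python
from h import *
c=eyes.get_calibration('scene')
Rt=Ro.from_rotvec(sensors.current_tcp_rot()).as_matrix(); p=np.array(sensors.current_position())
g=p+.013*Rt[:,2]
for e in (70,75,80,85,90):
    b=g-.16*elev(e); ed=[b+.031*(np.cos(t)*CY+np.sin(t)*elev(e-90)) for t in np.linspace(0,6.28,30)]
    q=proj(c,ed); print(e,proj(c,[g,b]).round(1).tolist(),'left',q[:,0].min().round(1),'right',q[:,0].max().round(1),'bottom',q[:,1].max().round(1))
```

```text
70 [[267.2, 52.6], [256.6, 101.5]] left 245.2 right 267.8 bottom 109.6
75 [[267.2, 52.6], [260.2, 104.4]] left 248.7 right 271.6 bottom 111.9
80 [[267.2, 52.6], [264.0, 106.9]] left 252.4 right 275.4 bottom 113.9
85 [[267.2, 52.6], [267.8, 109.1]] left 256.2 right 279.3 bottom 115.6
90 [[267.2, 52.6], [271.6, 110.9]] left 260.0 right 283.2 bottom 116.9
```

Run:
```python
from h import *
s=-1;L=.161;te=-52
E=BASE+.031*(CZ-CX)/np.sqrt(2)
def bp(e,o): return E+.031*elev(e-90)+o
f0=np.array(sensors.current_ft_force())
for e,o in [(82,.05*CZ),(82,.008*CZ),(72,.006*CZ),(62,.005*CZ),(53,.004*CZ),(46,.003*CZ),(45,.0*CZ)]:
    p,r=tinpose(bp(e,o),CX,e,L,s,te-e)
    h=robot.move_straight(p,rot=r,vel=.06 if e<82 else .15,force_limit=12)
    print(e,h,(np.array(sensors.current_position())-p).round(4),(sensors.current_ft_force()-f0).round(1))
    if h: break
c,im=shot('scene'); crop(im,190,50,170,140,4,'j_s'); c,im=shot('top'); crop(im,195,170,100,125,4,'j_t')
print(sensors.current_clock())
```

```text
82 False [ 0.0007 -0.001  -0.0004] [-0.4 -1.   0.1]
82 False [0.0001 0.0002 0.0006] [-0.5 -1.5 -0.8]
72 False [-0.0001 -0.0001 -0.0001] [-0.3 -0.   1.3]
62 False [-0.0001 -0.0001 -0.0003] [-0.4 -1.   1.1]
53 False [ 0.0006 -0.0005  0.0001] [ 2.2 -2.4  3.8]
46 False [ 0.0008 -0.0002  0.0006] [ 5.3 -1.6  6. ]
45 False [0.001  0.0008 0.0023] [ 1.6 -0.9 17.1]
23.6
```

View pics/j_s.png

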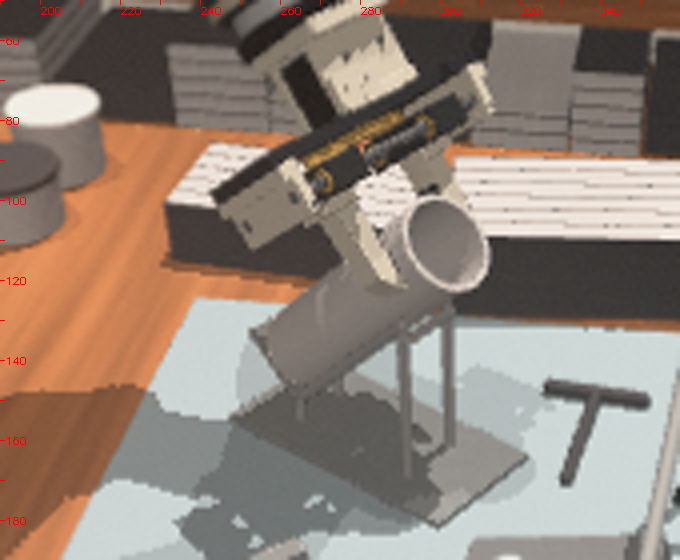

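View pics/j_t.png

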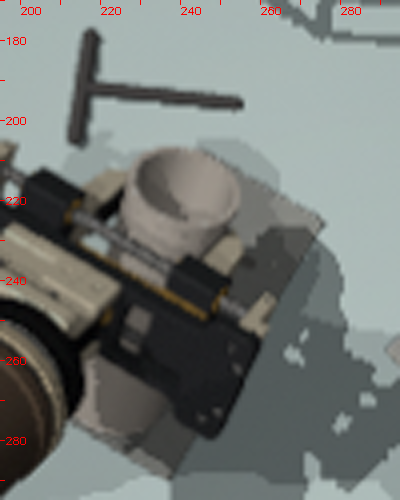

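Run:
```python
from h import *
fingers.gripper_to(1.0)
p=np.array(sensors.current_position());z=Ro.from_rotvec(sensors.current_tcp_rot()).as_matrix()[:,2]
robot.move_straight(p-.12*z,vel=.2)
p=np.array(sensors.current_position())
robot.move_straight([.42,.20,.40],vel=.3)
robot.reach([.38,.02,.40],rot([0,0,-1],[0,1,0]))
print(sensors.current_clock())
c,im=shot('scene'); crop(im,190,80,170,140,4,'k_s'); c,im=shot('top'); crop(im,200,170,190,125,4,'k_t');c,im=shot('wrist','k_w')
```

```text
Traceback (most recent call last):
plant.IKError: the arm cannot follow that straight line within its joint ranges
```

Run:
```python
from h import *
p=np.array(sensors.current_position())
for dz in (.14,.1,.07,.04):
    try: robot.move_straight(p+[0,0,dz],vel=.3); print('up',dz); break
    except robot.IKError: pass
robot.reach([.38,.02,.40],rot([0,0,-1],[0,1,0]))
print(sensors.current_clock())
c,im=shot('scene'); crop(im,190,80,170,140,4,'k_s'); c,im=shot('top'); crop(im,200,170,190,125,4,'k_t');c,im=shot('wrist','k_w')
```

```text
up 0.14
26.9333
```

View pics/k_s.png

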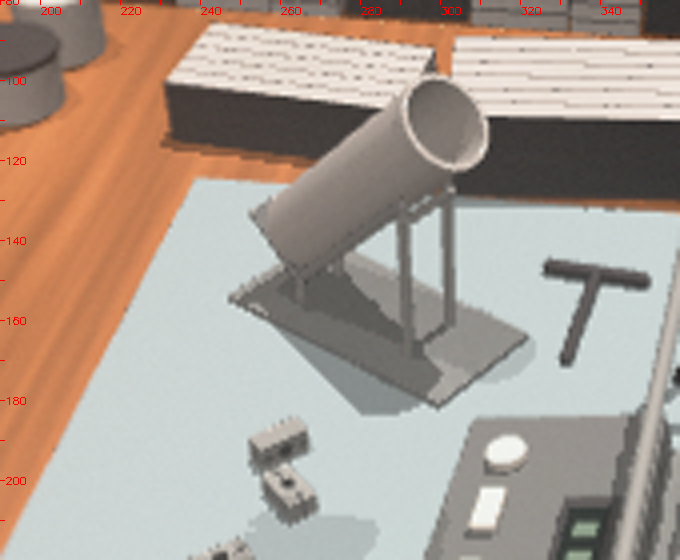

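View pics/k_t.png

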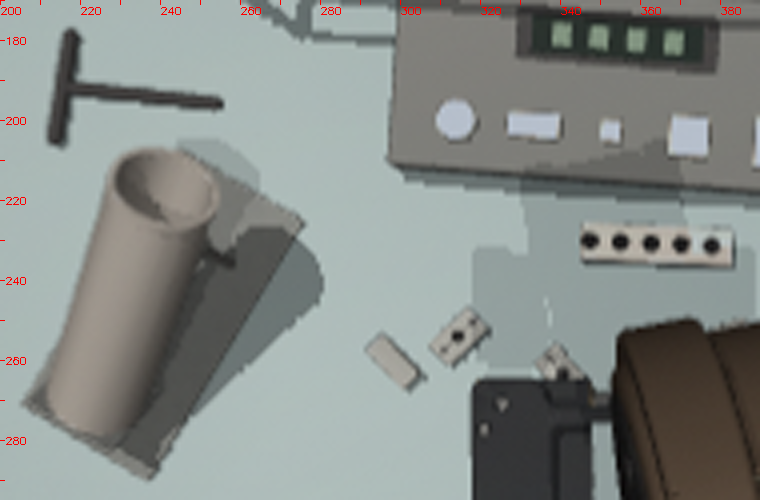

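View pics/k_w.png

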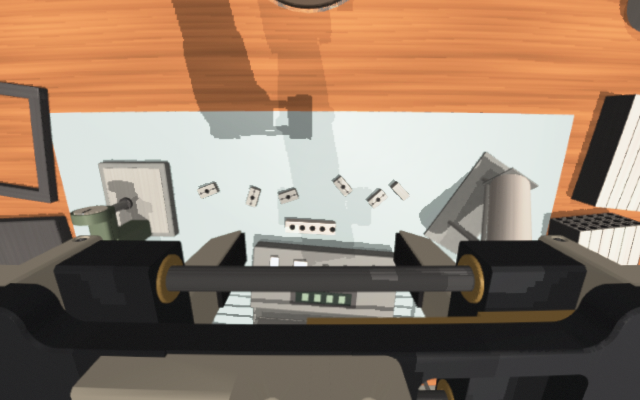

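```bash
cat >> h.py <<'E'
MOUTH=BASE+.19*AX
def down(ang):
    """tool-down rotvec with jaws at world angle ang(deg); pick the half turn closest in j7"""
    return rot([0,0,-1],[np.cos(np.radians(ang)),np.sin(np.radians(ang)),0])
def best(p,ang):
    c=[]
    for a in (ang,ang+180):
        q=ik(p,down(a))
        if q is not None: c.append((abs(q[6])+.3*abs(q[6]-sensors.current_qpos()[6]),a))
    return down(min(c)[1])
def pick(x,y,axis,z=.023,op=.45,w=20):
    r=best([x,y,.12],axis+90)
    fingers.gripper_to(op,effort=25)
    robot.reach([x,y,.13],r)
    h=robot.move_straight([x,y,z],vel=.12,force_limit=10)
    if h: print('touched at',sensors.current_position())
    fingers.gripper_to(0.0,effort=25)
    g=sensors.current_finger_gap()*92; print('gap',g, sensors.current_clock())
    robot.move_straight([x,y,.27],vel=.25)
    g2=sensors.current_finger_gap()*92
    return g2
def drop(off=.003):
    ang=np.degrees(np.arctan2(CX[1],CX[0]))
    m=MOUTH+off*CX
    r=best([m[0],m[1],.29],ang)
    robot.reach([m[0],m[1],.285],r)
    robot.move_straight([m[0],m[1],.228],vel=.15)
    c=shot('wrist')
    fingers.gripper_to(.35)
    robot.move_straight([m[0],m[1],.285],vel=.25)
    print('dropped',sensors.current_clock())
    return c
E
python3 - <<'E'
from h import *
ct=eyes.get_calibration('top');cs=eyes.get_calibration('scene')
f=lambda u:(np.array(u)+.5)/4-.5+[200,170]
g=lambda u:(np.array(u)+.5)/4-.5+[190,80]
print('q6',back(ct,f((393,362)),.02))
a,b=back(ct,f((372,341)),.02),back(ct,f((414,384)),.02); print(np.degrees(np.arctan2(*(b-a)[1::-1]))%180,np.linalg.norm(a-b))
print('scene q6', back(cs,g((279,440)),.02))
print('q1 now',back(ct,f((459,336)),.016),back(cs,g((288,483)),.016))
g2=pick(.4542,.1318,139.6)
print(g2)
c,im=shot('wrist','l_w'); c,im=shot('scene'); crop(im,190,80,170,140,4,'l_s')
E
```

```text
q6 [0.43790092 0.17589033 0.02      ]
44.19239399172821 0.03921732820082406
scene q6 [0.44084708 0.16522775 0.02      ]
q1 now [0.45452126 0.13287607 0.016     ] [0.45436534 0.13054638 0.016     ]
gap 19.604512969746498 30.7167
19.93143528317655
```

View pics/l_w.png

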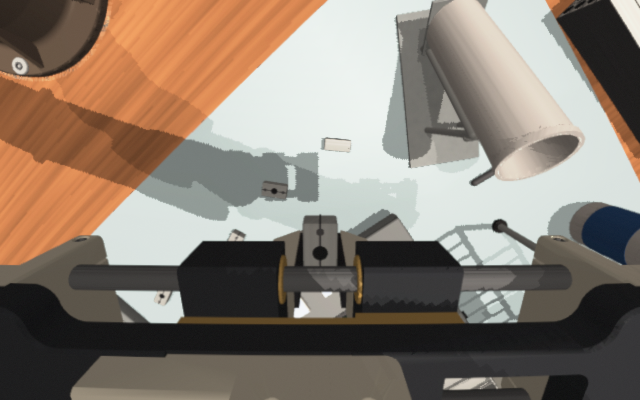

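View pics/l_s.png

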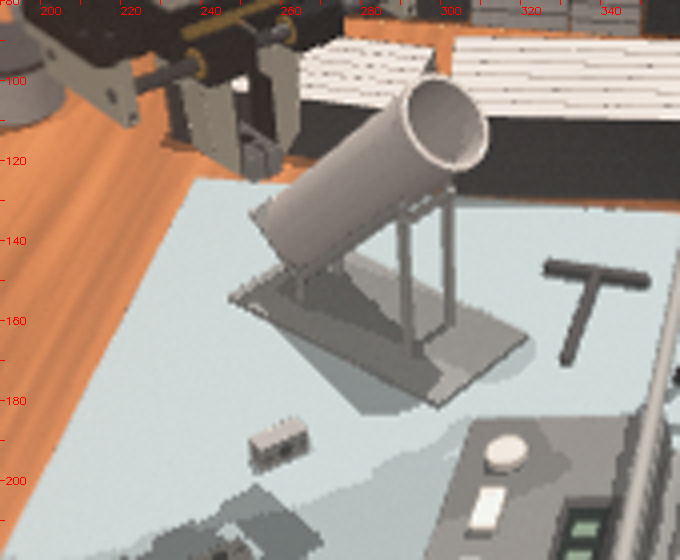

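Run:
```python
from h import *
cs=eyes.get_calibration('scene')
g=lambda u:(np.array(u)+.5)/4-.5+[190,80]
print('scene q6', back(cs,g((278,431)),.02))
c,im=drop(); cv2.imwrite('pics/m_w.png',im)
c,im=shot('scene'); crop(im,190,80,170,140,4,'m_s')
```

```text
scene q6 [0.43818621 0.17374783 0.02      ]
dropped 34.7833
```

View pics/m_w.png

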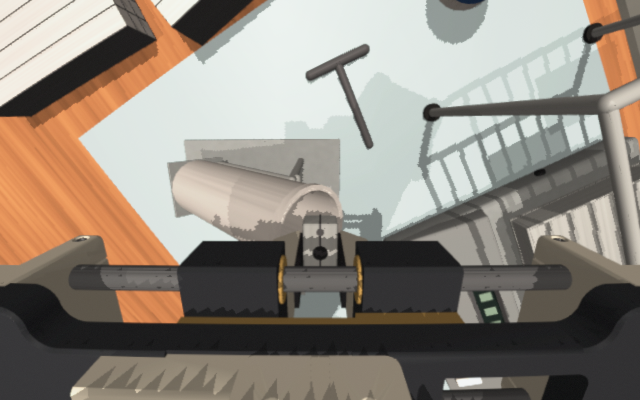

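View pics/m_s.png

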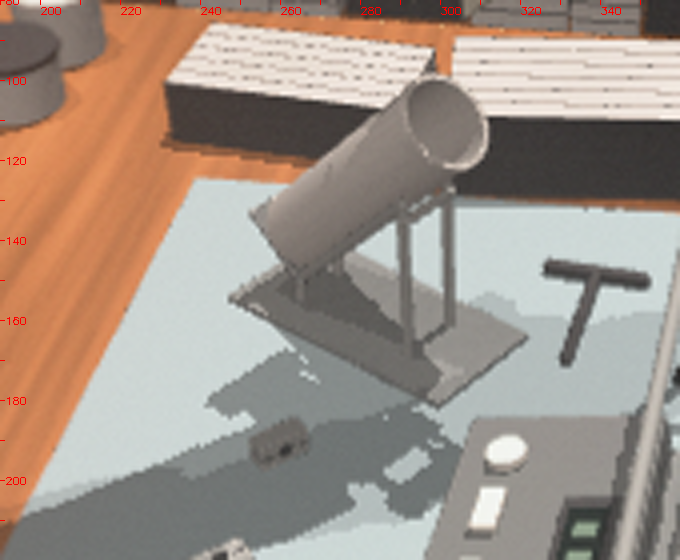

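Quoin1 went in and the tin hasn't moved. Next is the spilled one on its side at (.438, .1745), then quoin2.

Run:
```python
from h import *
g=pick(.438,.1745,44.2,z=.025); print('held',g)
if 14<g<24: drop()
c,im=shot('scene'); crop(im,190,80,170,140,4,'n_s'); c,im=shot('top'); crop(im,290,160,160,115,5,'n_t')
```

```text
gap 15.717851706943396 37.6917
held 15.62020388396608
dropped 40.9667
```

View pics/n_s.png

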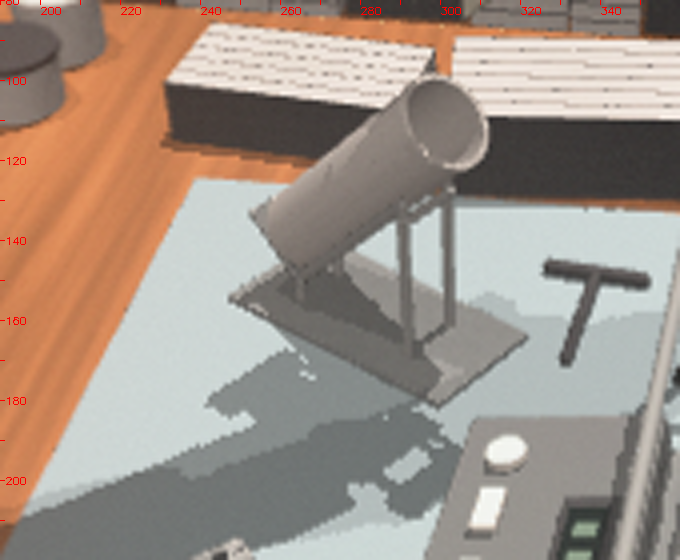

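View pics/n_t.png

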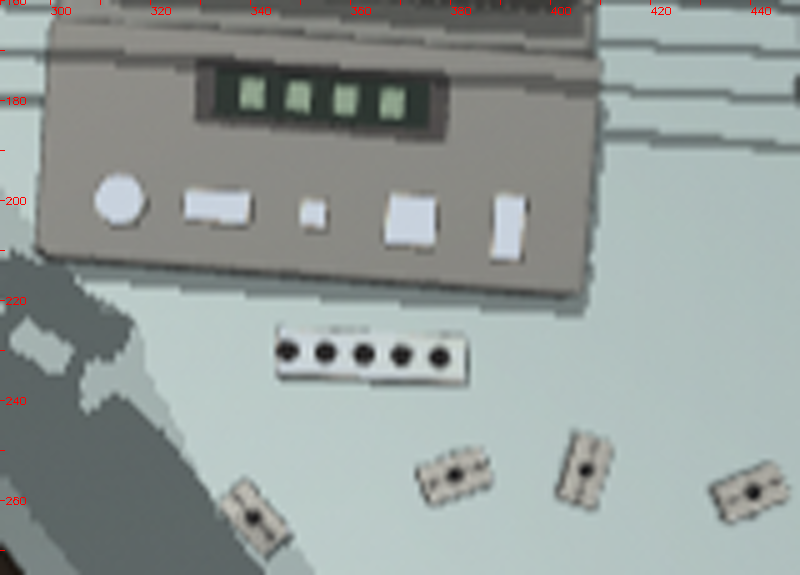

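The remaining four strays haven't moved. Carrying on, with a check after each pick.

Run:
```python
from h import *
for n,(x,y,a) in enumerate([(.4291,.0642,35.3),(.4498,-.0425,108.7)]):
    g=pick(x,y,a); print('held',g)
    if not 17<g<23: break
    drop()
c,im=shot('scene'); crop(im,190,80,170,140,4,'o_s'); c,im=shot('top'); crop(im,290,160,160,115,5,'o_t')
```

```text
gap 19.61255406325874 44.15
held 19.63080131452456
dropped 47.7
gap 19.676369182175176 51.0583
held 20.073351897296476
dropped 54.975
```

View pics/o_s.png

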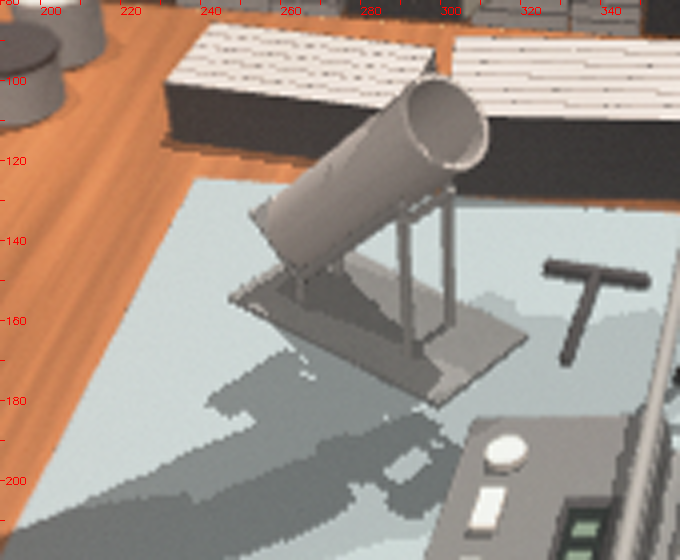

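View pics/o_t.png

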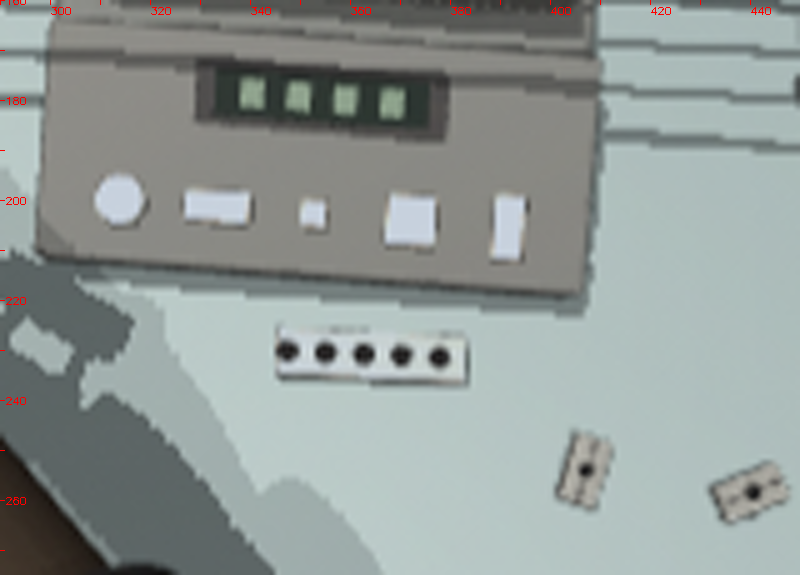

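Run:
```python
from h import *
for n,(x,y,a) in enumerate([(.4520,-.1110,164.1),(.4387,-.1988,109.8)]):
    g=pick(x,y,a); print('held',g)
    if not 17<g<23: break
    drop()
c,im=shot('scene','p_s'); crop(im,190,80,170,140,4,'p_sc')
# look into the tin: move camera to face the mouth
p=np.array(sensors.current_position());
```

```text
gap 19.882226196912754 58.6333
held 19.765260314291993
dropped 62.7167
gap 19.547314265027754 66.5583
held 19.4485436127869
dropped 70.9417
```

View pics/p_s.png

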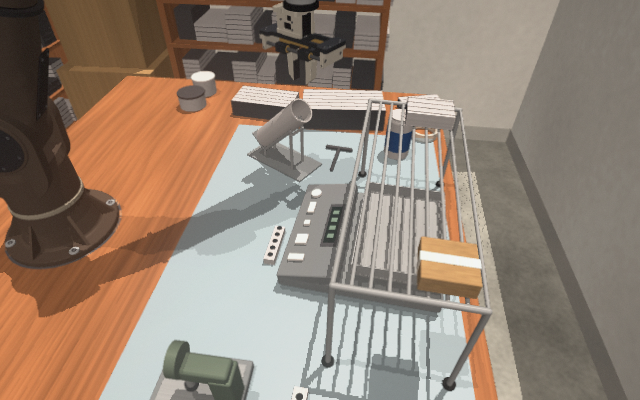

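View pics/p_sc.png

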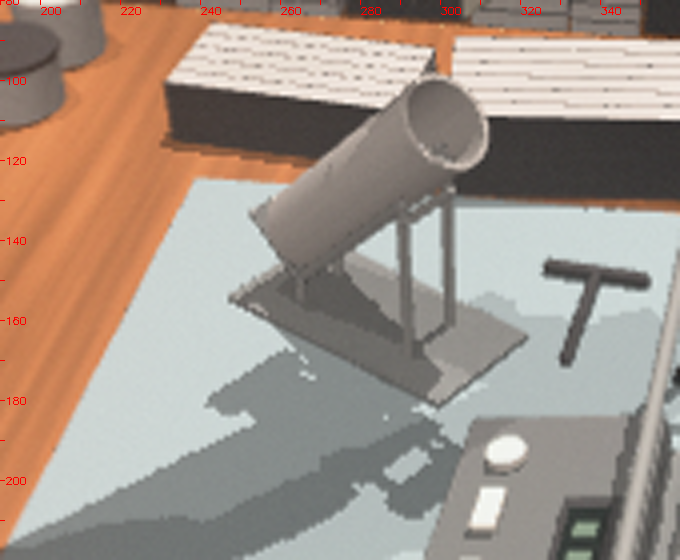

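Run:
```python
from h import *
t=cv2.imread('pics/a_top.png'); s=cv2.imread('pics/a_scene.png')
crop(t,230,40,265,150,3,'q_t'); crop(s,320,90,180,290,2,'q_s')
```

```text
(no output)
```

View pics/q_t.png

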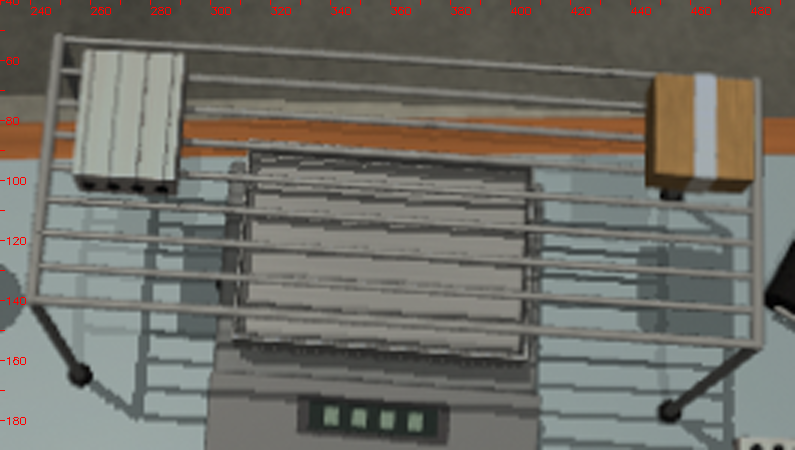

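View pics/q_s.png

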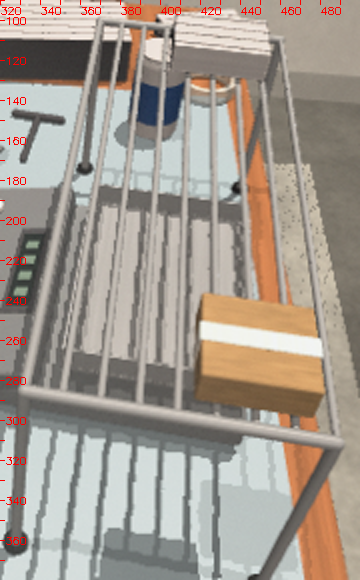

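Run:
```python
from h import *
ct=eyes.get_calibration('top');cs=eyes.get_calibration('scene')
w2s=lambda p:(Rz(-YAW)@(np.array(p)-SC)).round(4)
for n,u,z in [('footL',(256.5,165.5),.0),('footR',(453.2,176.8),.0),('FL',(240.8,139.8),.23),('FR',(482.2,155.2),.23),('panFL',(308.2,153.2),.096),('panFR',(404.8,159.8),.096),('panRL',(313.2,90.8),.096),('panRR',(406.5,95.5),.096)]:
    b=back(ct,u,z); print(n,b.round(4),'scale frame',w2s(b))
for n,u in [('FR',(333.4,286.3)),('FL',(371.8,101.3))]:
    b=back(cs,u,.23); print('scene',n,b.round(4),w2s(b))
print(tri(ct,(240.8,139.8),cs,(371.8,101.3)),tri(ct,(482.2,155.2),cs,(333.4,286.3)))
```

```text
footL [0.6978 0.2909 0.    ] scale frame [-0.0408  0.2684  0.    ]
footR [ 0.6605 -0.2495  0.    ] scale frame [-0.033  -0.2733  0.    ]
FL [0.6981 0.2894 0.23  ] scale frame [-0.0403  0.2668  0.23  ]
FR [ 0.6577 -0.2473  0.23  ] scale frame [-0.036  -0.2714  0.23  ]
panFL [0.7036 0.1448 0.096 ] scale frame [-0.0228  0.1232  0.096 ]
panFR [ 0.6841 -0.0993  0.096 ] scale frame [-0.022  -0.1216  0.096 ]
panRL [0.8715 0.1312 0.096 ] scale frame [0.1456 0.1237 0.096 ]
panRR [ 0.8566 -0.1113  0.096 ] scale frame [ 0.151  -0.1192  0.096 ]
scene FR [ 0.6617 -0.2527  0.23  ] [-0.0315 -0.2763  0.23  ]
scene FL [0.7037 0.2765 0.23  ] [-0.0337  0.2545  0.23  ]
(array([0.70262775, 0.29148001, 0.22132639]), np.float64(0.0033192222702900943)) (array([ 0.66041216, -0.24920278,  0.22448971]), np.float64(0.002379462803504363))
```

Run:
```python
from h import *
print(np.round(sensors.current_qpos(),2))
L=.055; rel=-75; d=.010
def hd(a): a=np.radians(a); return np.array([np.cos(a),np.sin(a),0])
G0=BASE+L*AX
P=[]
Gp=s2w([-.237,0,.16]); Gq=s2w([-.112,0,.165]); Gr=s2w([-.112,0,.191])
hF=np.degrees(YAW)
P+= [('cr',G0,-30.9,45),('up',G0+[0,0,.10],-30.9,45),('up2',G0+[0,0,.2],-30.9,45)]
for t in (.33,.66): P.append((f'mid{t}',(1-t)*(G0+[0,0,.18])+t*(Gp+[0,0,.15]),(1-t)*-30.9+t*hF,45-20*t))
P+= [('pre',Gp+[0,0,.1],hF,25),('pre0',Gp,hF,3),('in',Gq,hF,3),('p15',Gr,hF,-12),('p27',Gr,hF,-27),('p33',Gr,hF,-33)]
for s in (1,-1):
    for n,g,a,e in P:
        p,r=tinpose(g-L*elev(e,hd(a)),hd(a),e,L,s,rel,d); q=ik(p,r); print(s,n,p.round(3),None if q is None else np.round(q,2))
```

```text
[-0.26  0.43 -0.48  1.53  0.2   1.24 -1.31]
1 cr [0.443 0.346 0.092] [-1.02  0.82 -0.43  2.    1.25  1.45 -1.3 ]
1 up [0.443 0.346 0.192] [-0.96  0.65 -0.51  1.98  1.19  1.53 -1.13]
1 up2 [0.443 0.346 0.292] [-0.9   0.51 -0.58  1.91  1.14  1.62 -0.93]
1 mid0.33 [0.453 0.245 0.287] [-0.64  0.28 -0.66  2.17  1.18  1.29 -0.81]
1 mid0.66 [0.463 0.144 0.302] [-0.24 -0.   -0.67  2.31  1.14  0.82 -0.4 ]
1 pre [0.474 0.04  0.268] [ 0.13 -0.09 -0.51  2.4   0.97  0.31  0.24]
1 pre0 [0.477 0.04  0.17 ] [ 0.41  0.24 -0.78  2.22  0.6   0.54  0.67]
1 in [0.601 0.03  0.175] [ 0.41  0.44 -0.78  1.95  0.69  0.68  0.71]
1 p15 [0.604 0.029 0.201] [ 0.43  0.56 -0.85  1.68  0.49  1.08  0.92]
1 p27 [0.607 0.029 0.201] [ 0.38  0.72 -0.86  1.44  0.43  1.41  0.98]
1 p33 [0.608 0.029 0.201] [ 0.36  0.79 -0.86  1.34  0.42  1.54  0.99]
-1 cr [0.443 0.346 0.092] [-0.62  1.1  -1.07  1.97  1.48  2.    1.77]
-1 up [0.443 0.346 0.192] [-0.62  0.88 -1.07  1.95  1.36  1.94  1.93]
-1 up2 [0.443 0.346 0.292] [-0.6   0.69 -1.07  1.88  1.28  1.91  2.12]
-1 mid0.33 [0.453 0.245 0.287] [-0.34  0.4  -1.06  2.15  1.25  1.47  2.28]
-1 mid0.66 [0.463 0.144 0.302] [-2.07 -0.26  0.99  2.4   1.24  1.09  2.65]
-1 pre [0.474 0.04  0.268] None
-1 pre0 [0.477 0.04  0.17 ] [-0.03  0.17 -0.27  2.25  0.36  0.46 -2.25]
-1 in [0.601 0.03  0.175] [-0.03  0.34 -0.2   1.98  0.3   0.55 -2.1 ]
-1 p15 [0.604 0.029 0.201] [-0.01  0.42 -0.19  1.72  0.11  0.96 -1.9 ]
-1 p27 [0.607 0.029 0.201] [-0.01  0.57 -0.17  1.48  0.04  1.3  -1.83]
-1 p33 [0.608 0.029 0.201] [-0.01  0.64 -0.15  1.38  0.02  1.43 -1.81]
```

```bash
cat >> h.py <<'E'
def hd(a): a=np.radians(a); return np.array([np.cos(a),np.sin(a),0])
PL,PD=.065,.013
HF=np.degrees(YAW)
def gp(g,a,e,s=1): return tinpose(np.array(g)-PL*elev(e,hd(a)),hd(a),e,PL,s,REL,PD)
G0=BASE+PL*AX
E
python3 - <<'E'
from h import *
fingers.gripper_to(1.0)
p,r=gp(G0,-30.9,45); z=Ro.from_rotvec(r).as_matrix()[:,2]
up=p-.13*z
print(up, ik(up+[0,0,.2],r), ik(up,r))
p0=np.array(sensors.current_position()); robot.move_straight(p0+[-.06,-.04,.10],vel=.25)
robot.reach(up+[0,0,.2],r)
robot.move_straight(up,vel=.25)
print(sensors.current_clock())
c,im=shot('wrist','r_w'); c,im=shot('scene'); crop(im,150,50,200,150,4,'r_s')
E
```

```text
[0.3502834  0.40120986 0.16516194] [-1.04697635  0.47292897 -0.64107664  1.7551601   1.01886696  1.83003719
 -0.88955914] [-1.13017177  0.73887109 -0.54110641  1.90884087  1.07802172  1.62668751
 -1.23954405]
74.675
```

View pics/r_w.png

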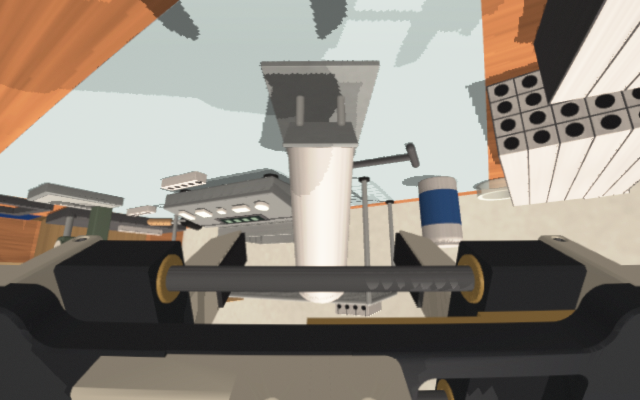

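View pics/r_s.png

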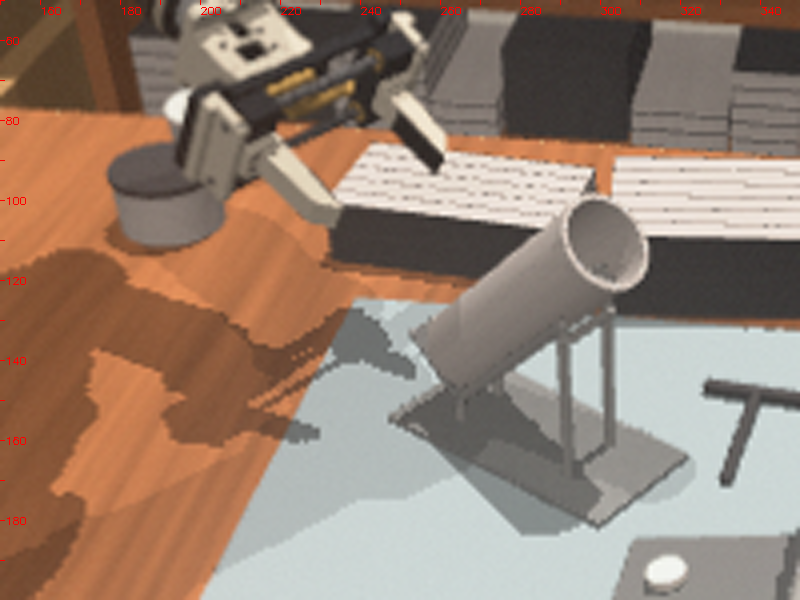

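Run:
```python
from h import *
p,r=gp(G0,-30.9,45)
f0=np.array(sensors.current_ft_force())
print(robot.move_straight(p,vel=.1,force_limit=8),(sensors.current_position()-p).round(4))
fingers.gripper_to(0.0,effort=60)
print('gap',sensors.current_finger_gap()*92,(sensors.current_ft_force()-f0).round(1))
p,r=gp(G0+.03*AX+.05*CZ,-30.9,45); robot.move_straight(p,rot=r,vel=.08)
robot.wait(.2); print('lift F',(sensors.current_ft_force()-f0).round(2),sensors.current_clock())
c,im=shot('scene'); crop(im,200,50,200,150,4,'s_s')
```

```text
False [-0.0004  0.0007  0.0002]
gap 60.14760194855685 [3.2 4.2 0.2]
lift F [-0.27  0.47 -4.64] 78.1083
```

View pics/s_s.png

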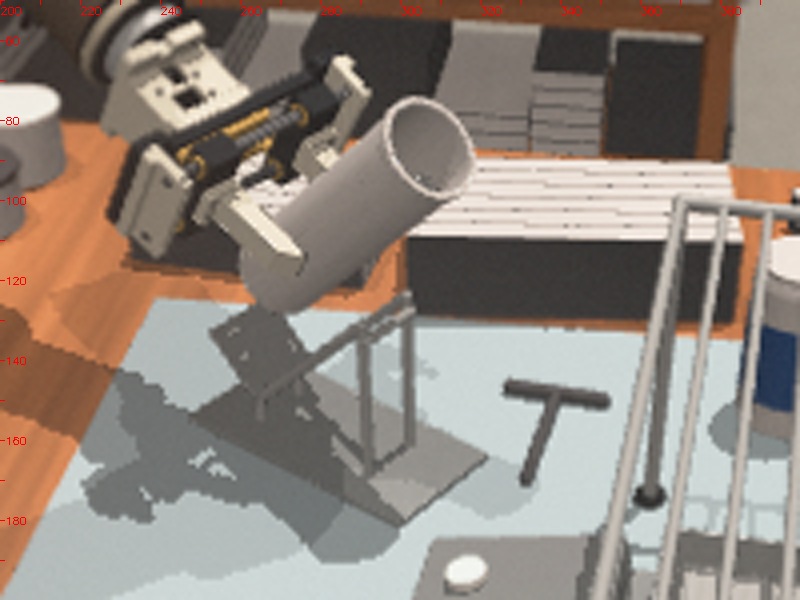

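```bash
cat >> h.py <<'E'
def grip():
    Rt=Ro.from_rotvec(sensors.current_tcp_rot()).as_matrix(); p=np.array(sensors.current_position())
    return p+PD*Rt[:,2],np.degrees(np.arcsin(Rt[2,2])),Rt
E
python3 - <<'E'
from h import *
c=eyes.get_calibration('scene'); g,te,_=grip(); print(g,te)
for e in (40,45,50,55,60,65): print(e,proj(c,[g+(.19-PL)*elev(e),g-PL*elev(e)]).round(1).tolist())
E
```

```text
[0.4745887  0.32677694 0.16445071] -30.008655768663026
40 [[310.1, 91.2], [268.7, 116.5]]
45 [[307.6, 87.2], [269.8, 118.3]]
50 [[304.9, 83.3], [271.0, 120.0]]
55 [[302.1, 79.6], [272.3, 121.6]]
60 [[299.0, 76.2], [273.7, 123.1]]
65 [[295.8, 73.1], [275.1, 124.6]]
```

Run:
```python
from h import *
Gp=s2w([-.235,0,.165])
A=G0+[0,0,.18]
W=[(A,-30.9,45)]
for t in (.33,.66,1): W.append(((1-t)*A+t*(Gp+[0,0,.10]),(1-t)*-30.9+t*HF,45-20*t))
for g,a,e in W:
    p,r=gp(g,a,e); q=ik(p,r); print(p.round(3),np.round(q,2) if q is not None else None)
    try: robot.move_straight(p,rot=r,vel=.12)
    except robot.IKError as ex: print('IK',ex); robot.reach(p,r)
print(np.round(sensors.current_qpos(),2),sensors.current_clock(),sensors.current_finger_gap()*92)
c,im=shot('scene','t_s'); crop(im,200,40,200,180,4,'t_sc')
g,te,_=grip()
for e in (20,25,30,40,50): print(e,proj(c,[g+(.19-PL)*elev(e,hd(HF)),g-PL*elev(e,hd(HF))]).round(1).tolist())
```

```text
[0.447 0.343 0.28 ] [-0.82  0.55 -0.69  1.91  1.18  1.66 -0.97]
[0.455 0.243 0.279] [-0.55  0.32 -0.78  2.18  1.21  1.33 -0.84]
[0.464 0.143 0.277] [-0.2   0.05 -0.74  2.35  1.23  0.83 -0.52]
[0.474 0.04  0.275] [ 0.01 -0.1  -0.4   2.39  0.91  0.34  0.29]
[-0.01 -0.11 -0.38  2.39  0.92  0.34  0.28] 82.3583 59.760829583992404
20 [[314.5, 124.9], [225.4, 142.9]]
25 [[312.2, 119.7], [226.8, 145.3]]
30 [[309.4, 114.6], [228.4, 147.5]]
40 [[302.3, 104.7], [232.1, 151.8]]
50 [[293.4, 95.7], [236.5, 155.6]]
```

View pics/t_sc.png

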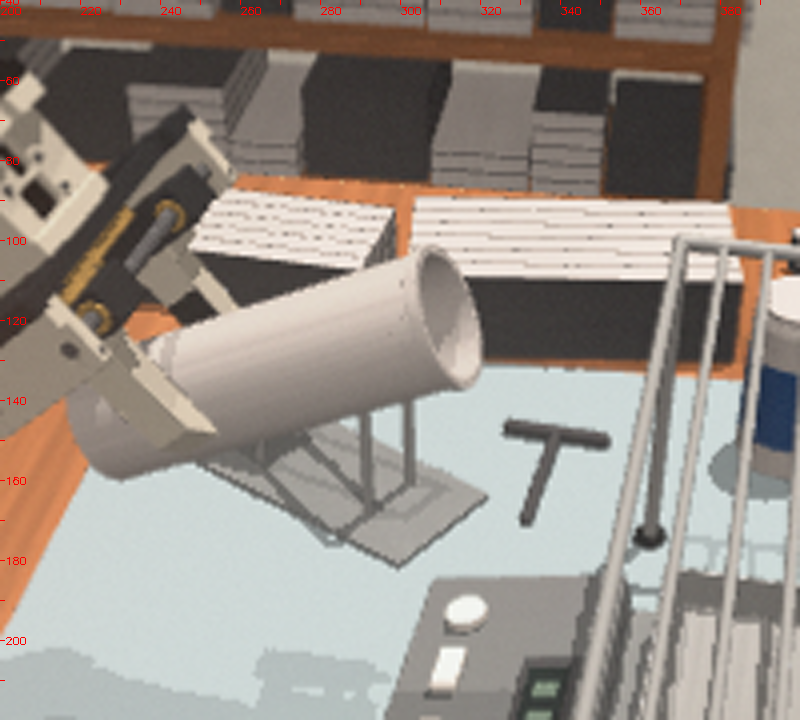

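Run:
```python
from h import *
W=[(s2w([-.235,0,.20]),HF,14),(s2w([-.235,0,.165]),HF,2),(s2w([-.165,0,.163]),HF,2)]
for g,a,e in W:
    p,r=gp(g,a,e); robot.move_straight(p,rot=r,vel=.12)
print(np.round(sensors.current_qpos(),2),sensors.current_clock(),sensors.current_finger_gap()*92)
c,im=shot('scene','u_s'); crop(im,230,110,190,150,4,'u_sc')
g,te,_=grip()
for e in (-3,2,7,12): print(e,proj(c,[g+(.19-PL)*elev(e,hd(HF)),g-PL*elev(e,hd(HF))]).round(1).tolist())
for e in (2,-12,-27,-32):
    p,r=gp(s2w([-.107,0,.192]),HF,e); print(np.round(ik(p,r),2))
```

```text
[ 0.07  0.28 -0.34  2.08  0.36  0.55  0.95] 84.3583 60.05059350615883
-3 [[351.4, 194.5], [260.4, 177.8]]
2 [[351.8, 190.4], [260.6, 179.9]]
7 [[351.7, 186.2], [261.1, 182.0]]
12 [[351.2, 181.8], [261.7, 184.1]]
[ 0.09  0.33 -0.35  1.91  0.33  0.66  1.03]
[ 0.12  0.45 -0.37  1.69  0.21  0.99  1.16]
[ 0.11  0.6  -0.35  1.44  0.14  1.33  1.23]
[ 0.1   0.66 -0.35  1.36  0.13  1.44  1.24]
```

View pics/u_sc.png

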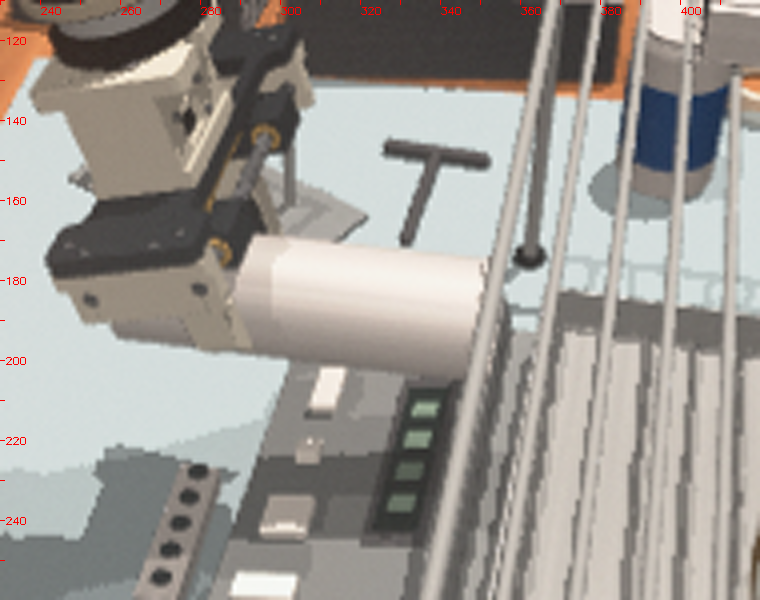

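Run:
```python
from h import *
gx=-.107
for g,e,v in [(s2w([gx,0,.170]),2,.10),(s2w([gx,0,.188]),-10,.05)]:
    p,r=gp(g,HF,e); h=robot.move_straight(p,rot=r,vel=v,force_limit=10); print(e,h)
c,im=shot('scene'); crop(im,270,100,180,150,4,'v_s')
g,te,_=grip()
for e in (-5,-10,-15): print(e,proj(c,[g+(.19-PL)*elev(e,hd(HF)),g-PL*elev(e,hd(HF))]).round(1).tolist())
print(sensors.current_clock())
```

```text
2 False
-10 False
-5 [[381.3, 191.0], [287.2, 171.4]]
-10 [[380.0, 195.0], [287.4, 169.2]]
-15 [[378.2, 198.8], [287.9, 167.1]]
85.7167
```

View pics/v_s.png

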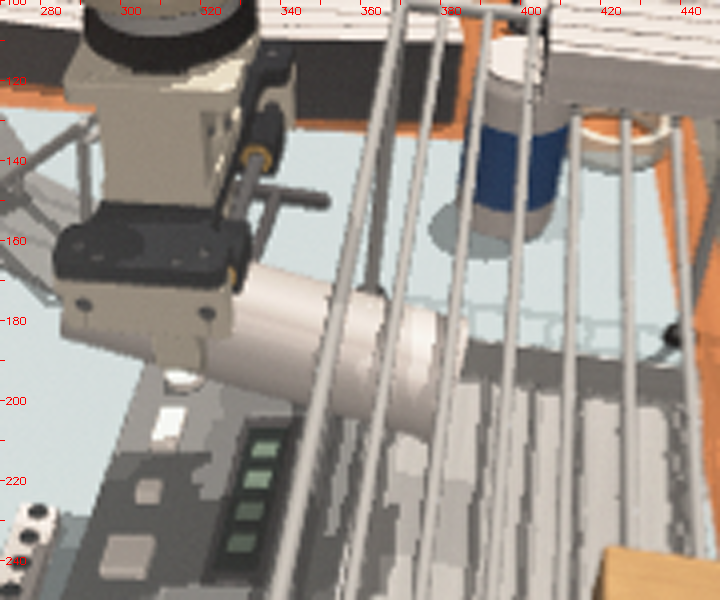

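Run:
```python
from h import *
gx=-.107
for e in (-13,-15,-17,-19,-21,-23,-25,-27):
    p,r=gp(s2w([gx,0,.188+.004*min(1,(-e-10)/15)]),HF,e); h=robot.move_straight(p,rot=r,vel=.02,force_limit=12)
    robot.wait(.5); 
    print(e,h,sensors.current_ft_force().round(2) if hasattr(sensors.current_ft_force(),'round') else sensors.current_ft_force(),round(sensors.current_clock(),2))
    if h: break
c,im=shot('scene'); crop(im,270,100,180,150,4,'w_s'); c,im=shot('top'); crop(im,290,80,130,110,6,'w_t')
```

```text
-13 False [ 0.16 -0.15 -4.6 ] 86.47
-15 False [ 0.07  0.07 -3.67] 87.22
-17 False [ 0.19  0.68 -2.14] 87.97
-19 False [-0.3   1.52 -1.93] 88.72
-21 False [-0.15 -0.02 -2.38] 89.47
-23 False [-0.2   0.99 -1.52] 90.22
-25 False [ 0.21  0.02 -1.63] 90.97
-27 False [ 0.58  0.38 -2.87] 91.72
```

View pics/w_s.png

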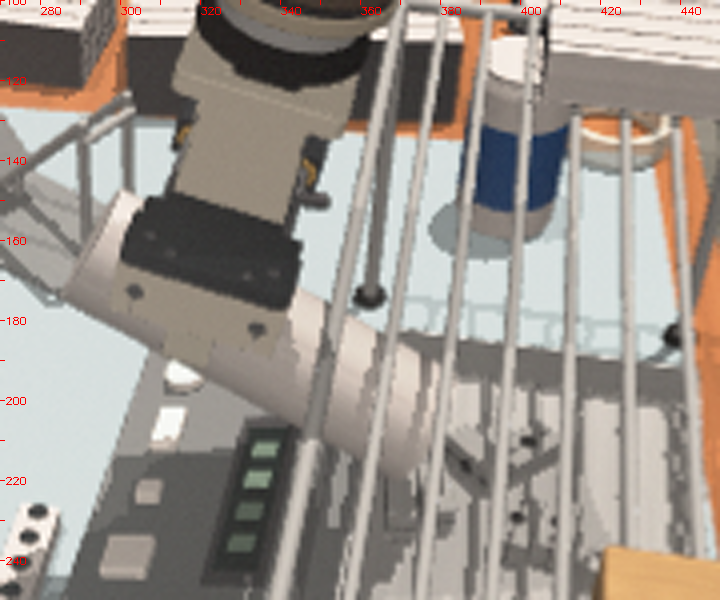

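View pics/w_t.png

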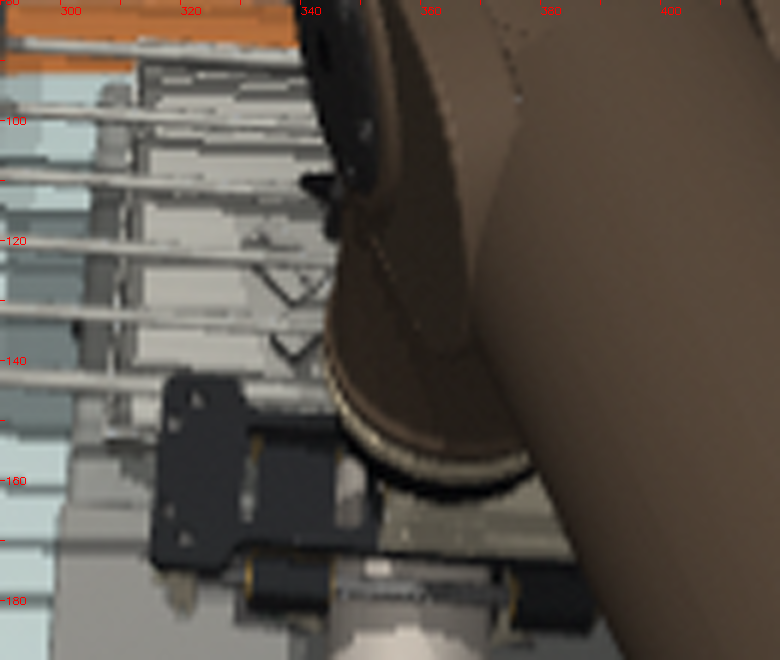

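Run:
```python
from h import *
p,r=gp(s2w([-.102,0,.206]),HF,-32); print(robot.move_straight(p,rot=r,vel=.03,force_limit=12)); robot.wait(.8)
print(sensors.current_ft_force())
c,im=shot('scene'); crop(im,270,100,180,150,4,'x_s0')
for g,e,v in [(s2w([-.107,0,.20]),-15,.05),(s2w([-.112,0,.178]),0,.08),(s2w([-.22,0,.170]),2,.15),(s2w([-.245,0,.235]),14,.15)]:
    p,r=gp(g,HF,e); print(e,robot.move_straight(p,rot=r,vel=v))
robot.wait(.3);print(sensors.current_ft_force(),sensors.current_clock())
c,im=shot('scene'); crop(im,290,150,180,150,4,'x_s'); c,im=shot('top'); crop(im,290,80,130,110,6,'x_t')
```

```text
False
[-1.16174336  0.40099197 -0.95743845]
-15 False
0 False
2 False
14 False
[-0.16839458  0.45733024 -1.88007207] 96.0667
```

View pics/x_s.png

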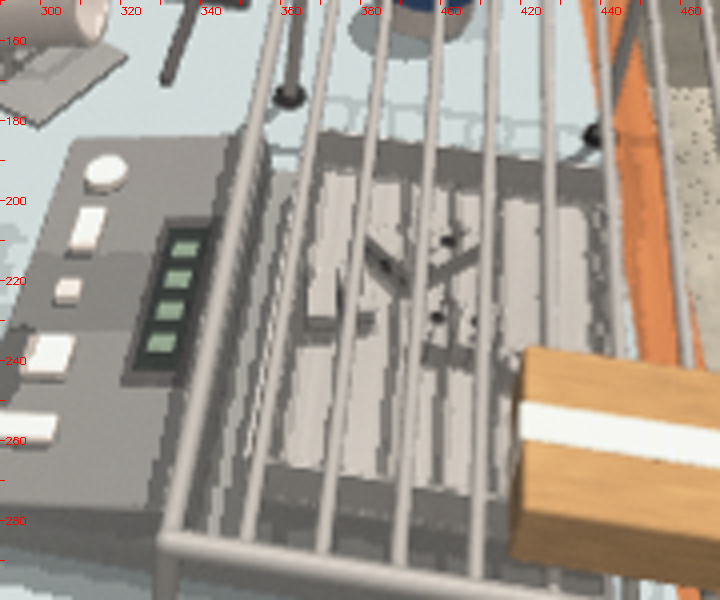

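View pics/x_t.png

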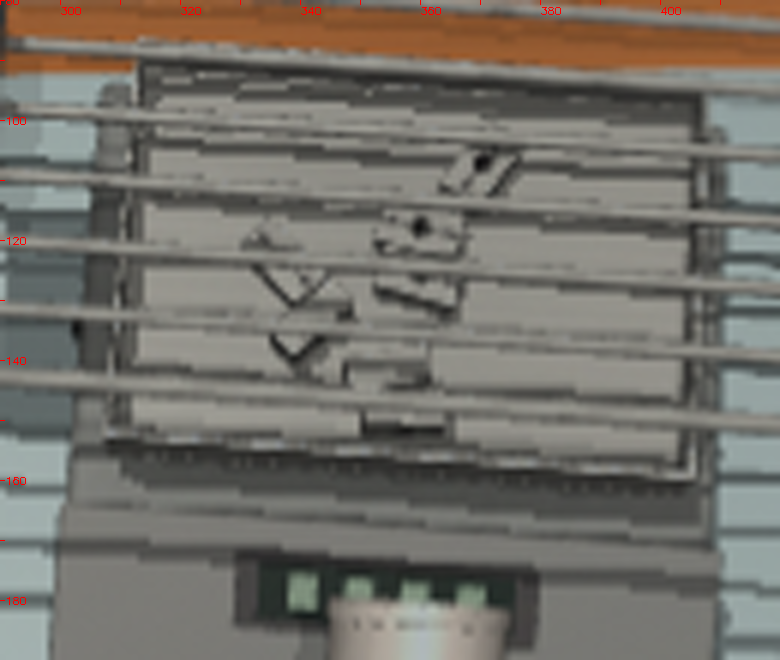

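Run:
```python
from h import *
F=[]
for i in range(12): F.append(sensors.current_ft_force()); robot.wait(.03)
print(np.mean(F,0),np.std(F,0))
ims=[shot('top')[1].astype(float) for _ in range(3)]
im=np.mean(ims,0).astype(np.uint8)
im=cv2.convertScaleAbs(im,alpha=1.5,beta=-60)
crop(im,325,97,62,60,12,'y_t')
```

```text
[ 0.15844469  0.18224409 -1.41730554] [0.4179344  0.33811305 0.34047584]
```

View pics/y_t.png

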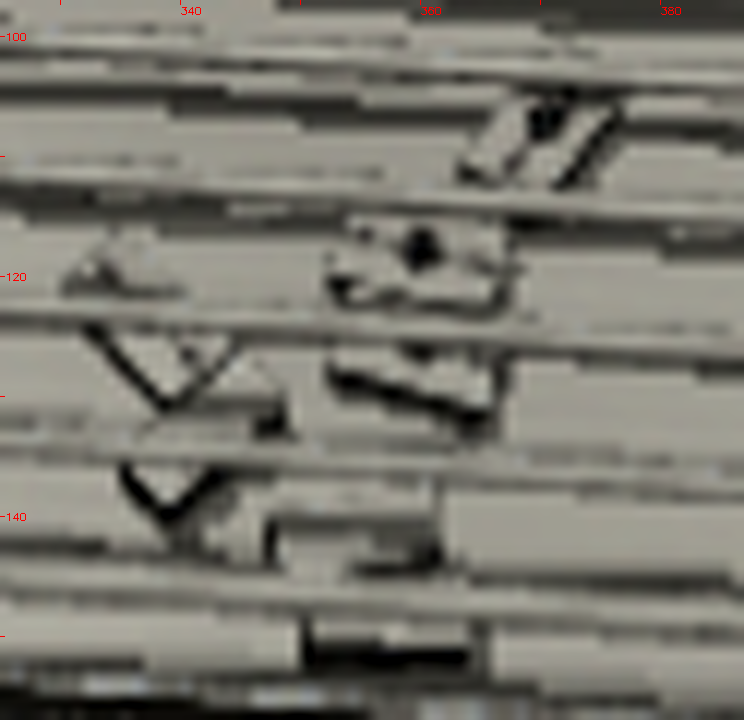

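The pan holds seven quoins. The wrist reads 1.4 N, which is the empty tin's weight. Now to carry the tin back along the same path.

Run:
```python
from h import *
Gp=s2w([-.235,0,.165]); A=G0+[0,0,.18]
W=[]
for t in (1,.66,.33,0): W.append(((1-t)*A+t*(Gp+[0,0,.10]),(1-t)*-30.9+t*HF,45-20*t))
W.append((G0+.03*AX+.05*CZ,-30.9,45))
for g,a,e in W:
    p,r=gp(g,a,e)
    robot.move_straight(p,rot=r,vel=.15)
robot.wait(.2)
c,im=shot('scene'); crop(im,200,50,200,150,4,'z_s')
g,te,_=grip()
for e in (40,45,50,55): print(e,proj(c,[g+(.19-PL)*elev(e),g-PL*elev(e)]).round(1).tolist())
print(sensors.current_clock())
```

```text
40 [[310.1, 90.7], [268.7, 116.0]]
45 [[307.7, 86.7], [269.9, 117.8]]
50 [[305.0, 82.8], [271.1, 119.6]]
55 [[302.1, 79.1], [272.4, 121.2]]
101.2833
```

View pics/z_s.png

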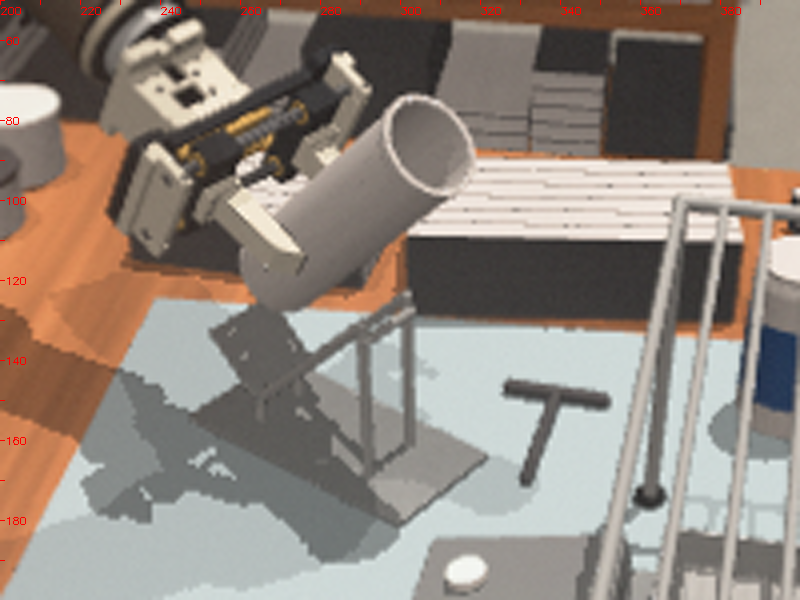

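Run:
```python
from h import *
n=(CZ-CX)/np.sqrt(2)
for g in [G0+.03*AX+.006*n,G0+.002*AX+.001*n]:
    p,r=gp(g,-30.9,45); print(robot.move_straight(p,rot=r,vel=.06,force_limit=10),(sensors.current_position()-p).round(4))
fingers.gripper_to(1.0)
p=np.array(sensors.current_position());z=Ro.from_rotvec(sensors.current_tcp_rot()).as_matrix()[:,2]
robot.move_straight(p-.14*z,vel=.15)
p=np.array(sensors.current_position()); robot.move_straight(p+[0,0,.2],vel=.25)
robot.reach([.40,.10,.40],rot([0,0,-1],[0,1,0]))
c,im=shot('scene','aa_s'); crop(im,200,50,200,150,4,'aa_sc');c,im=shot('top'); crop(im,195,170,100,125,4,'aa_t')
print(sensors.current_clock())
```

```text
False [0.     0.0001 0.0002]
False [-0.0002  0.0005 -0.0003]
107.5
```

View pics/aa_sc.png

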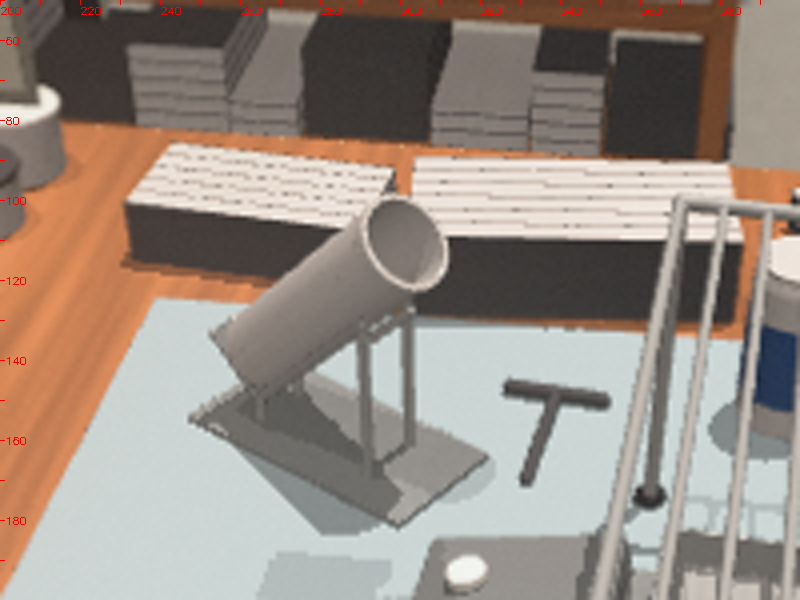

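View pics/aa_t.png

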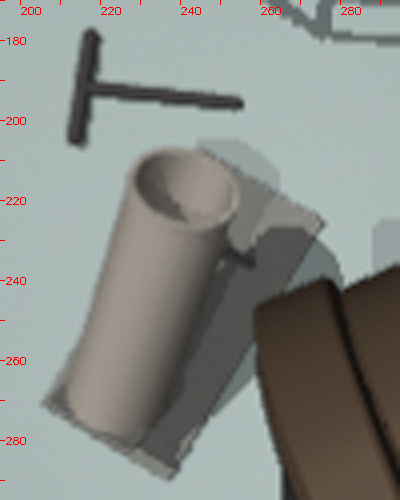

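Run:
```python
from h import *
fingers.gripper_to(0.0)
n=Rz(YAW)@[-np.sin(np.radians(12)),0,np.cos(np.radians(12))]
robot.reach(s2w([-.16,-.05,.25]),rot(-n,Rz(YAW)@[0,1,0]))
press(-.05)
press(-.10)
p=np.array(sensors.current_position()); robot.move_straight(p+[-.08,0,.15],vel=.25)
robot.reach([.38,-.05,.40],rot([0,0,-1],[0,1,0]))
robot.wait(.3)
c,im=shot('top','bb_t'); crop(im,290,80,130,150,4,'bb_tc'); c,im=shot('scene','bb_s')
print(sensors.current_clock())
```

```text
hit True tip depth -0.004060486284007023 dF [-3.88345812  1.38165966 11.10444998]
hit True tip depth -0.00403944299299319 dF [-2.68870219  0.75329882 10.9293147 ]
116.1917
```

View pics/bb_tc.png

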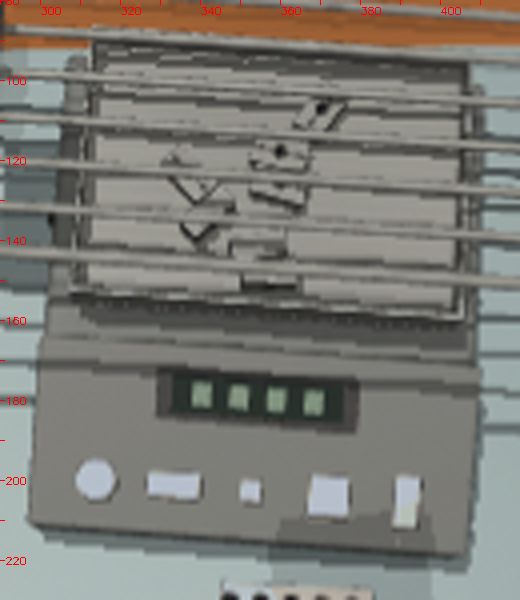

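View pics/bb_s.png

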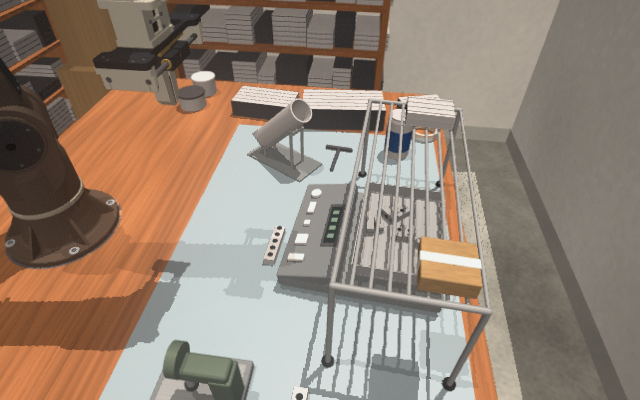

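Run:
```python
from h import *
ok=False
for tilt in (0,-8,8,-16,16):
  for d in (.28,.24,.33,.2,.4):
    v=-elev(45+tilt)       # desired camera forward
    C=MOUTH-.02*AX-d*v
    for s in (1,-1):
        x=s*CY; 
        # tool frame: fwd = .281 y + .960 z
        y0=np.cross(v,x); Rm=np.stack([x,y0,v],1)      # camera-like frame
        a=np.arctan2(.2808,.9598)
        Rt=Rm@Ro.from_euler('x',a).as_matrix()  # check fwd
        if np.linalg.norm(Rt@[0,.2808,.9598]-v)>.01: Rt=Rm@Ro.from_euler('x',-a).as_matrix()
        p=C-Rt@[.001,-.0758,-.1382]; q=ik(p,Ro.from_matrix(Rt).as_rotvec())
        if q is not None: print(tilt,d,s,p.round(3),np.round(q,2)); ok=True
```

```text
0 0.28 1 [0.617 0.241 0.233] [-0.03  1.07 -0.34  0.86 -0.48  1.99  0.68]
0 0.28 -1 [0.577 0.267 0.281] [-0.84  0.87  1.15  1.29 -0.93  1.92 -1.89]
0 0.24 1 [0.593 0.255 0.205] [-0.18  1.03  0.03  1.   -0.69  1.97  0.89]
0 0.24 -1 [0.552 0.281 0.253] [-0.9   0.87  1.15  1.39 -0.93  1.86 -1.87]
0 0.33 -1 [0.607 0.249 0.316] [-0.71  0.81  0.96  1.15 -0.84  1.93 -2.  ]
0 0.2 1 [0.568 0.27  0.176] [-0.21  1.01  0.03  1.1  -0.68  1.89  0.94]
0 0.2 -1 [0.528 0.296 0.224] [-0.96  0.87  1.15  1.49 -0.94  1.79 -1.85]
0 0.4 -1 [0.65  0.223 0.366] [-0.46  0.78  0.58  0.89 -0.68  1.99 -2.19]
-8 0.28 -1 [0.59  0.259 0.271] [-0.62  0.83  0.77  1.19 -0.83  1.91 -2.02]
-8 0.24 1 [0.596 0.253 0.193] [-0.03  1.14 -0.34  0.91 -0.54  1.98  0.72]
-8 0.24 -1 [0.562 0.276 0.247] [-0.75  0.88  0.96  1.31 -0.92  1.91 -1.91]
-8 0.33 -1 [0.624 0.239 0.301] [-0.47  0.83  0.58  1.02 -0.75  1.95 -2.13]
-8 0.2 1 [0.569 0.269 0.169] [-0.19  1.1   0.03  1.05 -0.75  1.99  0.94]
-8 0.2 -1 [0.535 0.292 0.223] [-0.87  0.95  1.14  1.41 -1.01  1.95 -1.81]
8 0.28 1 [0.608 0.246 0.248] [-0.19  0.94  0.03  0.97 -0.62  1.96  0
[... 1010 characters left out ...]
8  0.77  1.33 -0.9   1.9  -1.94]
16 0.28 1 [0.598 0.252 0.262] [-0.23  0.84  0.03  1.06 -0.54  1.85  0.84]
16 0.28 -1 [0.548 0.284 0.295] [-1.09  0.68  1.15  1.47 -0.72  1.59 -2.01]
16 0.24 1 [0.581 0.262 0.227] [-0.56  0.92  0.72  1.19 -0.89  1.96  1.17]
16 0.24 -1 [0.531 0.294 0.26 ] [-1.13  0.7   1.15  1.56 -0.74  1.52 -2.  ]
16 0.33 1 [0.619 0.24  0.305] [-0.21  0.85  0.03  0.92 -0.55  1.96  0.79]
16 0.33 -1 [0.569 0.272 0.338] [-1.03  0.67  1.15  1.36 -0.71  1.69 -2.03]
16 0.2 1 [0.564 0.272 0.192] [-0.58  0.92  0.68  1.27 -0.88  1.88  1.19]
16 0.2 -1 [0.514 0.304 0.225] [-1.17  0.72  1.15  1.63 -0.78  1.45 -1.98]
16 0.4 -1 [0.598 0.254 0.4  ] [-0.93  0.68  1.15  1.17 -0.72  1.83 -2.05]
```

Run:
```python
from h import *
v=-elev(53);C=MOUTH-.02*AX-.4*v;x=-CY
Rm=np.stack([x,np.cross(v,x),v],1);a=np.arctan2(.2808,.9598)
Rt=Rm@Ro.from_euler('x',a).as_matrix()
if np.linalg.norm(Rt@[0,.2808,.9598]-v)>.01: Rt=Rm@Ro.from_euler('x',-a).as_matrix()
p=C-Rt@[.001,-.0758,-.1382]
robot.reach(p,Ro.from_matrix(Rt).as_rotvec())
c,im=shot('wrist','cc_w'); u=proj(c,[MOUTH])[0].astype(int); print(u)
im=cv2.convertScaleAbs(im,alpha=1.6,beta=0)
crop(im,max(u[0]-50,0),max(u[1]-50,0),100,100,6,'cc_c'); print(sensors.current_clock())
```

```text
[321 198]
119.2
```

View pics/cc_c.png

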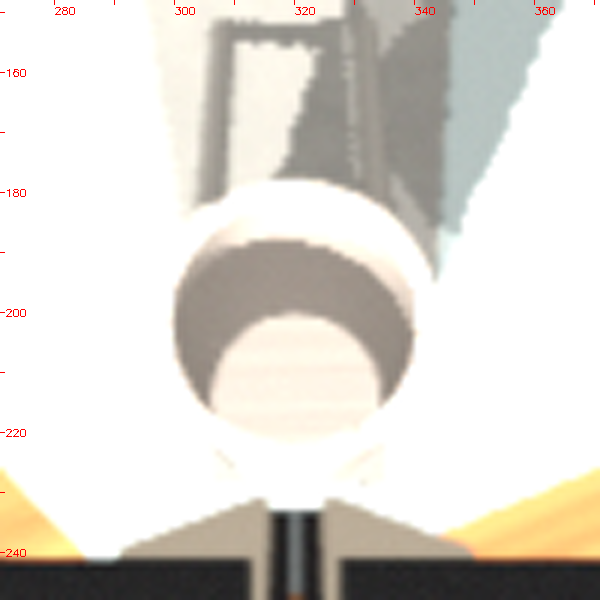

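The view down the mouth shows the bare tin base at (320,210) with nothing in it, so the tin is empty. I'm handing in.

Run:
```python
from h import *
print(sensors.current_clock(), np.abs(sensors.current_qvel()).max())
robot.hand_in()
```

```text
119.2 0.001450393192102459
the job is handed in; nothing more can be done
```

The job is handed in at about 119 s of the 210 s. All seven quoins are in the pan, the four keys were pressed in order, and the empty tin is back home in its cradle.

**What went wrong:** my first joint-space move towards the on key knocked the tin out of its cradle, which spilled one quoin onto the bench before the on and tare presses. No quoin was on the scale at that point. I picked the tin up, laid it back in the cradle, and put the spilled quoin and the five strays into it. Then I poured it out under the shelf and returned it.

**Last checks:**
- **Keys:** on, tare, count and store each took about 9 to 11 N at 4 mm of fingertip travel past where I had measured the key top. That suggests each key was fully down, but I could not read the key joint values. All keys look up in the last picture.
- **Quoins:** the top view shows seven in the pan. A look into the tin's mouth showed it empty, and its weight read about 1.4 N, as expected for the bare tin.
- **Tin:** it sits in the same place in the images as at the start.
- **Bystanders and shelf:** the bar and T-key look unmoved. The pour never tripped my 10 to 12 N force limits, so I saw no sign of a bang on the shelf. The tin's first fall did leave its base under the shelf edge, and I had no force reading for that moment.

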